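Set up a watch head under the bench lens: flip stop, slide, three-point lens mount

ROBOT

A 6-joint arm with a two-finger parallel gripper is mounted at the origin on a cart in front of the work surface, level with it; the furniture and walls round the work are solid. World frame = base frame: x ahead of the robot, y to its left, z up, the work surface at z = 0. Lengths are in m, angles in degrees, forces in N, time in s.
With the tool pointing down it reaches from about 0.35 to 0.925 m from the base axis. Payload 6.4 kg.
Tool frame: the origin (TCP) lies between the finger pads; the fingertips stand 25 mm ahead of it and the grasp point (between the pads) lies 6 mm ahead of it; z points along the fingers, y is the line along which they close (so a half turn about z gives the same grasp; the last joint's range is limited). The gripper opens to 94 mm and grips with 3 to 60 N. Pads are 16 mm wide; open, the fingers measure 119 mm over their backs; the gripper's body (75 mm by 177 mm) begins 78 mm behind the grasp point.
Start: joints at [-86.866, 14.043, 89.255, -0, 76.702, -9.975], TCP at [0.147, -0.633, 0.23] pointing down, gripper open.
Joint ranges: [-179.41, 179.41], [-58.25, 129.5], [7.25, 145.43], [-54.29, 234.29], [11.92, 165.04], [-157.13, 157.13]. Speed limits (degrees/s): [147.25, 147.25, 180, 180, 180, 180].

INTERFACE

Orientations are given as a 3x3 rotation matrix whose columns are the frame's x, y, z axes.
In Python, from rig import state, eyes, manip, finder gives the robot as it stands. The module is installed in compiled form; this text tells all that it offers.
- The arm moves only by the tool send_rows, never from a script. Its argument "rows" is a list that holds one entry, the list of rows, each a list of 4 numbers: the shift along the tool's x, y, z in m, then the turn about the tool's z in rad. In form: [[[x, y, z, turn], ...]]. A call has 1 to 20 rows; each row is the pose to reach, as a shift and turn from the pose commanded when the call began, along the tool's axes at that moment; what a row does not reach only later rows make up. A row lasts 1/10 s, in which the tool goes at most 50 mm and 8.59 degrees, less where a joint would pass 70% of its speed; a pose out of reach is approached as far as the arm can. A call with a gripper value outside its range is refused whole. "claw" is the finger opening in m, from 0 to 0.094, set as the call begins (left out, the last holds). The fingers move at their own pace and stop on an object; the grip force is fixed at half the most. Time passes only in rows, so rows that repeat a pose let the fingers close. It gives the time, the measured TCP pose, the force, the opening and the grip force at its end, in the units of the state.
- state(): the state, without advancing time (a new reading comes with each control period).
- eyes.get_image(name): name is "scene" or "top" or "wrist"; returns the picture (384x512x3 uint8, blue, green, red); there is no depth.
- eyes.calibration(name): a dict with "mtx" (3x3 intrinsics, pixels), "distortion" ([k1, k2, p1, p2, k3] as OpenCV has them; the pictures are not rectified), "R" (3x3) and "t" (3): a world point X has camera coordinates R X + t. Camera axes: x right, y down, z forward; pixel columns grow to the right and rows downward; lengths in m; the calibration is good to about 2 mm. A picture is of the moment at which its call begins: read the wrist's pose just before it. calibration takes no time and is no camera call; for the wrist camera it gives the pose at the moment of the call.
- manip.close_job(): hands the job in; it is judged then, once.
Trained networks look in the newest picture that a camera, given by its name, has taken for a name from the list of things; names that differ only in an ending like _2 or _b are one class to them, and where a whole thing is asked for, a point or a joint stands for the part that bears it (a point fixed in the world has none). Each returns a list of dicts, best first, with "score" (0 to 1); they miss things now and then, are a little off and sometimes report something else, mostly with a low value. They report only what shows in the picture. A call takes as long as a camera call. They do not tell look-alikes from the thing itself.
- finder.trace(camera, name): "pixels" (384x512 bool, what is visible of it) and "uv" ([column, row] in pixels, amid what is visible of it).
The state is a dict: "time": time; "qpos": joint angles; "qd": joint speeds; "joint_efforts": joint torques, N m; "tcp_pos": TCP position; "tcp_rot": TCP orientation; "ft_force": force on the tool from outside, world axes, zero at the start; "wrist_torque": the same for the moment, N m; "finger_gap": opening from 0.0 (shut) to 1.0 (fully open); "finger_force": force on a finger pad.
Only numpy, scipy, OpenCV 4.12 (cv2) and the standard library are available. Lean on these libraries where they do the work, as an engineer would, in place of code of your own. Each camera call takes 0.05 s, during which the arm holds its last target. There are 200 camera calls.

TASK

Set up the watch head (the one without a strap, beside the lens cell on the near tray) for viewing. While the slide is still drawn back, flip the stop flag down across its track and lay the watch head, dial up, in the middle of the slide's round pad. Next push the slide up against the flag, and last seat the lens cell gently in the tilted mount, glass up, with each of its three ball feet resting in its pair of pins so that it cannot rock. Set both down without dropping them, let go of everything and leave the other things alone.

Things in the scene. Friction and masses are not known exactly. Their poses are not given: they have to be found in the camera images.
- stand: Fixed inspection stand. Origin on the table below the viewing point; z up, y along the track the way the slide is pushed, x across it, away from the lens mount. The track (59 mm wide between two rails, rail tops 17 mm and floor 8 mm above the table) runs from y -236 to +85 mm, centred on x = 0. A 14 mm post at x -113, y 0 mm carries the lens mount.
- flag (a joint): Hinge of the flip stop, rad: 0 = flag lying down across the track (end of travel), about 1.57 = upright, 2.0 = leaning fully outward (end of travel). It starts standing up, 1.65 to 1.9. Its hinge axis runs along the stand's y. Light (30 g) with slight friction: it stays where it is while near upright and falls down by itself once pushed below about 1.1.
- flag_hinge (a point): Point on the flag's hinge axis (fixed in the stand), in the stand frame at x +46, y +60, z 26 mm: beside the track on the side away from the lens mount. Upright, the steel flag is a bar 6 mm thick along y and 8 mm deep rising 97 mm from this point; it falls towards the stand's -x. Between hinge and 20 mm out it is bare bar, from 20 to 72 mm it carries the 16 mm deep stop blade.
- flag_tip (a point): Free end of the flag, 97 mm from the hinge, where it has a 14 mm square tab. Lying down it rests over the rail nearer the lens mount, and the blade's face towards the slide is at y = +57 mm of the stand.
- slide: Loose flat slide, 56 mm wide (x), 172 mm long (y) and 12 mm thick, 0.3 kg, lying in the track with about 1.5 mm play at each side. Origin on its underside (8 mm above the table) below the pad's centre; axes as the stand's. It spans y -115 to +57 mm. It starts drawn back, its origin 80 to 120 mm short (-y) of the stand's origin; against the lowered flag its origin is over the stand's origin.
- slide_pad (a point): Centre of the top face of the round black rubber pad (47 mm diameter, 4 mm high) on the slide; 24 mm above the table.
- slide_front (a point): Middle of the slide's leading end face, 57 mm ahead (+y) of the pad's centre; this face meets the flag.
- slide_knob (a point): Middle of the slide's upright round knob (16 mm diameter, its grip from 18 to 42 mm above the slide's underside, i.e. top 50 mm above the table), 100 mm behind (-y) the pad's centre. Grip it or push behind it to move the slide; the drag is usually 2 to 4 N, at most 8 N when it is started.
- watch_head: Steel watch head with dark dial and no strap, 45x42x10 mm, 50 g, lying dial up on the near black felt tray, beside the lens cell. Origin in the middle of its underside, z up out of the dial; the round case is about 37 mm across (x -19 to +18, y -16 to +20 mm), lugs along x.
- lens: Loose lens cell, 0.15 kg: grey metal barrel 46 mm in diameter with dark grooves, glass lens inside, and three lugs at its foot, 120 degrees apart. Origin on the axis in the plane of the lowest points of its ball feet; z along the axis, up out of the glass; x towards one lug. The lugs are alike: a turn by 120 degrees fits as well. Barrel top 28 mm above the origin. Starts standing on the tray.
- lens_foot (a point): Centre of one of the three 10 mm steel ball feet (the one at the cell's +x), 30 mm from the axis and 5 mm above the origin plane, under its lug. The other two are at 120 degrees either way. Lugs reach 38 mm from the axis, are 15 mm wide and lie 5.5 to 11.5 mm above the origin plane.
- lens_grip (a point): Point on the lens cell's axis 21 mm above its origin, the height at which to grip the barrel across its 46 mm diameter, clear above the lugs.
- mount: Fixed tilted three-point lens mount: black ring, 76 mm outside and 38 mm inside diameter. Origin and axes are those of the seated lens cell (up to a turn by 120 degrees): z along the lens axis, leaning 35 degrees from vertical to the stand's -x; x up the slope. Origin 84 mm to -x of the stand's origin, 155 mm above the table, 2 mm above the ring's top. The cell must come down along this z.
- vee_far: First seat: a pair of parallel steel dowel pins (6 mm diameter, 18 mm long, 12 mm apart centre to centre) pointing at the lens axis, 30 mm from it, at the upper end of the ring (mount's +x). Origin at the middle of the pair in the mount's origin plane, x outward along the pins. A seated ball foot lies between the pins, its lowest point 2.7 mm below their tops.
- vee_left: Second seat, the same, 120 degrees counter-clockwise from the first seen from above the mount.
- vee_right: Third seat, the same, 120 degrees clockwise from the first.
- tray: Black felt-lined tray, 275 (x) x 300 (y) mm, rim 19 mm high, felt 5 mm above the table. Origin under its centre. Does not move.
- strap_watch: Bystander: dress watch with brown strap, 230x42x10 mm, lying along the tray's robot side. Leave it alone.
- loupe: Bystander: black eye loupe, 33 mm wide and 31 mm high, standing on the table behind the stand. Not the lens cell. Leave it alone.
- tweezers: Bystander: steel tweezers, 128 mm long, lying on the table behind the stand. Leave them alone.
Mind the look-alikes: they are no part of the job. Several things look just like the watch_head: the one meant starts farthest to the robot's right.

How it is judged:
By the outcome, as a careful person would: the job done as asked, in the order asked, and still so for the second after the job is handed in, with the robot touching nothing.
It also fails if it takes over 69 s, if anything falls off the work surface, if the arm or the gripper's body presses on something with over 40 N, if the wrist force passes 120 N, or if a joint passes its speed limit or range.

## Working session

There is one attempt and no reset: what is moved stays moved. The work goes in short steps, Python scripts to look and compute and a tool call to move; the robot and the scene stay as the last step left them, time stands still between calls to the robot, and variables do not carry over. Pictures are saved under pics/ and viewed, at most 10 in all, crops included, and the job is handed in when it is done.

Besides the shell and the picture viewer there is one more tool, called by a JSON object that holds its "api" and its "payload". send_rows: Moves the arm, as the interface text tells. Its arguments: {"type":"object","properties":{"rows":{"type":"array"},"claw":{"type":"number"}},"required":["rows"]}

```bash
mkdir -p pics
cat > h.py <<'E'
import numpy as np, cv2
from rig import state, eyes, manip, finder
def pix(cam,X):
    c=eyes.calibration(cam); R=np.array(c["R"]);t=np.array(c["t"])
    p,_=cv2.projectPoints(np.array(X,float).reshape(-1,3),cv2.Rodrigues(R)[0],t,np.array(c["mtx"]),np.array(c["distortion"],float))
    return p.reshape(-1,2)
def ray(cam,uv,z):
    c=eyes.calibration(cam); R=np.array(c["R"]);t=np.array(c["t"])
    n=cv2.undistortPoints(np.array(uv,float).reshape(-1,1,2),np.array(c["mtx"]),np.array(c["distortion"],float)).reshape(-1,2)
    d=np.c_[n,np.ones(len(n))]@R; o=-R.T@t
    return o+d*((z-o[2])/d[:,2])[:,None]
def tri(obs):
    A=np.zeros((3,3));b=np.zeros(3)
    for cam,uv in obs:
        p0=ray(cam,[uv],0.)[0];p1=ray(cam,[uv],.3)[0];d=(p1-p0)/np.linalg.norm(p1-p0)
        M=np.eye(3)-np.outer(d,d);A+=M;b+=M@p0
    return np.linalg.solve(A,b)
E
python3 - <<'E'
from h import *
s=state();print(s["tcp_pos"],np.round(s["tcp_rot"],3).tolist())
for c in ["scene","top"]:
    im=eyes.get_image(c); cv2.imwrite(f"pics/{c}0.png",im)
    k=eyes.calibration(c);print(c,np.round(-np.array(k["R"]).T@np.array(k["t"]),3))
    for n in ["watch_head","lens","mount","slide","slide_pad","slide_knob","flag","flag_tip","stand","tray","loupe","strap_watch","vee_far","vee_left","vee_right","lens_foot"]:
        try:
            for r in finder.trace(c,n)[:4]: print(c,n,round(r["score"],2),np.round(r["uv"],1),int(np.sum(r["pixels"])),np.round(ray(c,[r["uv"]],.01)[0],3))
        except Exception as e: print(n,e)
a=cv2.imread("pics/scene0.png");b=cv2.imread("pics/top0.png")
E
```

```text
[ 0.14738342 -0.63250831  0.22937162] [[0.974, 0.227, -0.0], [0.227, -0.974, 0.002], [0.0, -0.002, -1.0]]
scene [ 0.17  -0.949  0.746]
scene watch_head 0.7 [209.2 152.5] 87 [0.659 0.34  0.01 ]
scene watch_head 0.67 [282.7 322.5] 247 [ 0.507 -0.434  0.01 ]
scene watch_head 0.5 [216.9 252.1] 138 [ 0.471 -0.165  0.01 ]
scene lens 0.57 [252.3 282.2] 451 [ 0.503 -0.3    0.01 ]
scene mount 0.83 [168.9 148.8] 281 [0.539 0.434 0.01 ]
scene mount 0.32 [204.  189.7] 2555 [0.551 0.121 0.01 ]
scene slide 0.84 [220.7 202.8] 712 [0.569 0.032 0.01 ]
scene slide 0.53 [171.9 151.5] 363 [0.542 0.409 0.01 ]
scene slide_pad 0.96 [219.5 202.1] 682 [0.567 0.037 0.01 ]
scene slide_pad 0.67 [284.4 321.2] 245 [ 0.512 -0.432  0.01 ]
scene slide_knob 0.56 [218.5 207.9] 690 [0.552 0.011 0.01 ]
scene flag 0.53 [208.6 153.8] 87 [0.653 0.332 0.01 ]
scene flag_tip 0.54 [208.7 152.8] 106 [0.656 0.338 0.01 ]
scene stand 0.84 [198.7 190.4] 2622 [0.535 0.125 0.01 ]
scene tray 0.58 [258.2 319.4] 13123 [ 0.465 -0.403  0.01 ]
scene loupe 0.7 [295.6 196.6] 117 [ 0.784 -0.041  0.01 ]
scene strap_watch 0.88 [218.5 332.2] 907
[... 653 characters left out ...]
.2 206.3] 1020 [0.565 0.028 0.01 ]
top slide_knob 0.36 [135.9 184.2] 64 [0.63  0.248 0.01 ]
top flag 0.58 [137.2 183.8] 69 [0.631 0.244 0.01 ]
top flag 0.53 [312.4 226.1] 248 [ 0.51  -0.305  0.01 ]
top stand 0.67 [162.1 212. ] 3488 [0.544 0.162 0.01 ]
top stand 0.42 [201.8 208. ] 985 [0.56  0.039 0.01 ]
top tray 0.36 [311.8 230.9] 216 [ 0.495 -0.303  0.01 ]
top loupe 0.43 [230.2 143.8] 46 [ 0.764 -0.044  0.01 ]
top strap_watch 0.9 [334.2 273.3] 510 [ 0.366 -0.374  0.01 ]
top vee_far 0.49 [146.9 221.2] 39 [0.515 0.209 0.01 ]
top vee_left 0.48 [138.4 234.6] 30 [0.473 0.234 0.01 ]
top vee_right 0.3 [204.2 205.6] 987 [0.567 0.032 0.01 ]
top lens_foot 0.78 [313.2 228. ] 247 [ 0.504 -0.308  0.01 ]
```

View pics/top0.png

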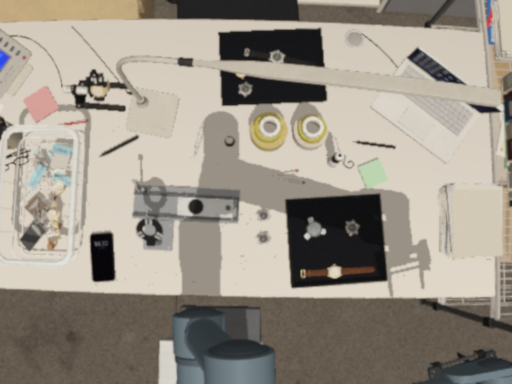

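View pics/scene0.png

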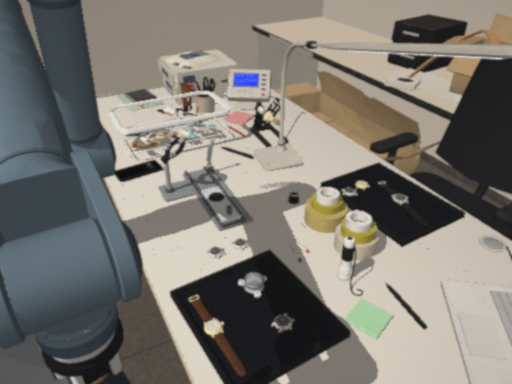

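Top view: track runs along image columns 133–240 at row ~205 (knob 228,208; pad 196,206; mount 149,230; flag 140,186). Watch-head candidates (top): tray (352,228), table (263,215) and (263,238), far tray (245,90), (277,57); strap watch (334,272). The rightmost (352,228), beside the lens (314,228), is the one.

```bash
cat >> h.py <<'E'
def go(p,yaw=None):
    """tool-axes shift to world target p; yaw = wanted world heading of tool x (deg)"""
    s=state();R=np.array(s["tcp_rot"]);d=R.T@(np.array(p)-s["tcp_pos"])
    h=np.degrees(np.arctan2(R[1,0],R[0,0]))
    print("shift",np.round(d,4),"heading",round(h,2),"turn",None if yaw is None else round(-np.radians((yaw-h+180)%360-180),4),"tcp",np.round(s["tcp_pos"],4),"q6",round(s["qpos"][5],1),"t",round(s["time"],2))
E
python3 - <<'E'
from h import *
s=state();c=eyes.calibration("wrist");R=np.array(s["tcp_rot"])
cp=-np.array(c["R"]).T@np.array(c["t"])
print("cam in tool",R.T@(cp-s["tcp_pos"]),"axes in tool",np.round(R.T@np.array(c["R"]).T,3).tolist(),np.round(c["mtx"],1).tolist())
go([.44,-.37,.33])
eyes.get_image("top")
for n in ["slide","stand","lens","watch_head","tray"]:
    for r in finder.trace("top",n)[:3]:
        m=r["pixels"].astype(np.uint8);ct=max(cv2.findContours(m,0,2)[0],key=len)
        print(n,cv2.minAreaRect(ct),r["score"])
# rail line
print("image->world dir along track", ray("top",[[135,190],[239,192]],.017), ray("top",[[135,219],[237,222]],.017))
E
```

```text
cam in tool [ 0.07016369  0.00061447 -0.15404926] axes in tool [[0.0, -0.97, -0.244], [1.0, 0.0, -0.0], [0.0, -0.244, 0.97]] [[296.2, 0.0, 254.6], [0.0, 296.2, 193.6], [0.0, 0.0, 1.0]]
shift [ 0.3446 -0.1899 -0.0995] heading 13.11 turn None tcp [ 0.1474 -0.6331  0.2305] q6 -10.0 t 1.7
slide ((205.5, 207.5), (19.0, 53.0), 90.0) 0.57
stand ((183.42462158203125, 218.3761749267578), (107.60086059570312, 67.0343246459961), 5.54531717300415) 0.71
stand ((205.0, 207.00001525878906), (56.16731262207031, 19.040536880493164), 1.301952600479126) 0.46
lens ((311.75, 230.75), (20.50609588623047, 19.798988342285156), 45.0) 0.79
watch_head ((351.5, 227.5), (11.0, 11.0), 90.0) 0.44
tray ((335.65521240234375, 240.137939453125), (90.19702911376953, 97.36111450195312), 86.633544921875) 0.69
image->world dir along track [[ 0.61072323  0.24857268  0.017     ]
 [ 0.61102192 -0.0754287   0.017     ]] [[ 0.52045716  0.24466799  0.017     ]
 [ 0.51811143 -0.07122915  0.017     ]]
```

{"api": "send_rows", "payload": {"rows": [[[0.03,-0.025,-0.01,0.02],[0.08,-0.06,0,0.06],[0.13,-0.09,0,0.1],[0.17,-0.12,0,0.14],[0.21,-0.14,0.01,0.18],[0.25,-0.16,0.02,0.22],[0.29,-0.17,0.03,0.229],[0.33,-0.18,0.03,0.229],[0.37,-0.18,0.03,0.229],[0.4,-0.177,0.03,0.229],[0.408,-0.175,0.03,0.229],[0.408,-0.175,0.03,0.229],[0.408,-0.175,0.03,0.229]]]}}

```text
time: 3.3
tcp_pos: [0.5042, -0.3704, 0.2003]
tcp_rot: [[1.0, -0.001, -0.001], [-0.001, -1.0, 0.0], [-0.001, -0.0, -1.0]]
ft_force: [-0.2, 0.1, -0.2]
finger_gap: 1.0
finger_force: 0.0
```

Run:
```python
from h import *
s=state()
im=eyes.get_image("wrist"); cv2.imwrite("pics/w1.png",im)
for n in ["watch_head","lens","lens_foot","strap_watch"]:
    for r in finder.trace("wrist",n)[:4]: print(n,round(r["score"],2),np.round(r["uv"],1),int(np.sum(r["pixels"])),np.round(ray("wrist",[r["uv"]],.01)[0],4))
go(s["tcp_pos"],0)
```

```text
watch_head 0.89 [ 74.1 151.2] 853 [ 0.54   -0.1564  0.01  ]
watch_head 0.7 [304.3 174.9] 907 [ 0.5103 -0.4301  0.01  ]
watch_head 0.66 [ 84.7 205.3] 782 [ 0.4729 -0.1603  0.01  ]
lens 0.63 [306.9 172.8] 909 [ 0.5129 -0.4331  0.01  ]
lens 0.59 [201.  184.3] 1790 [ 0.4992 -0.3074  0.01  ]
lens_foot 0.84 [199.9 183. ] 1858 [ 0.5009 -0.3061  0.01  ]
strap_watch 0.83 [271.5 276.7] 1812 [ 0.3767 -0.393   0.01  ]
shift [-0.0001 -0.0001  0.0003] heading -0.09 turn -0.0015 tcp [ 0.5043 -0.3706  0.2006] q6 43.4 t 3.55
```

View pics/w1.png

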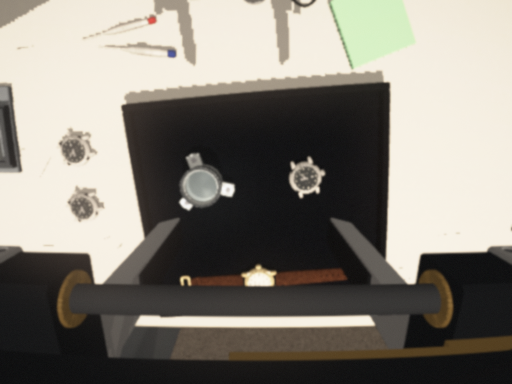

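Run:
```python
import cv2,numpy as np
im=cv2.imread("pics/w1.png")
a=im[145:215,165:245];b=im[140:210,265:345]
cv2.imwrite("pics/w1c.png",np.hstack([cv2.resize(x,(400,350),interpolation=cv2.INTER_CUBIC) for x in(a,b)]))
```

```text
(no output)
```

View pics/w1c.png

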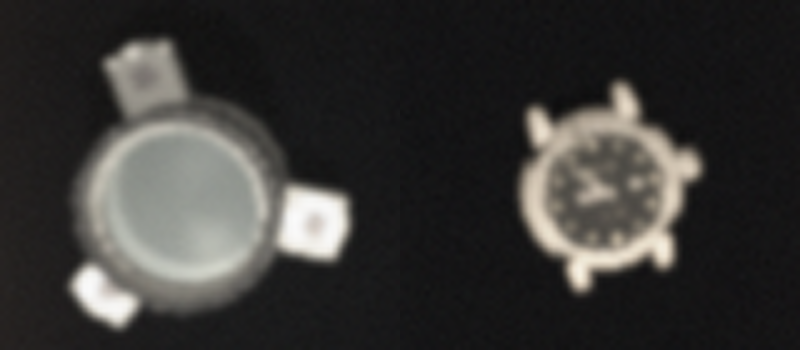

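Crop: lens lugs at (147,78), (315,222), (105,295), barrel centre ~(187,199); watch head lugs (541,125),(626,98),(581,272),(664,250), crown (688,165) right — no strap, the right one. Now look at the stand.

{"api": "send_rows", "payload": {"rows": [[[0,0,-0.03,0],[0.0,-0.03,-0.07,0],[0.01,-0.08,-0.1,0],[0.02,-0.13,-0.1,0],[0.03,-0.18,-0.1,0],[0.04,-0.23,-0.1,0],[0.045,-0.28,-0.1,0],[0.045,-0.33,-0.1,0],[0.045,-0.38,-0.1,0],[0.045,-0.43,-0.1,0],[0.045,-0.47,-0.1,0],[0.045,-0.5,-0.1,0],[0.045,-0.5,-0.1,0],[0.045,-0.5,-0.1,0]]]}}

```text
time: 4.95
tcp_pos: [0.55, 0.1297, 0.3004]
tcp_rot: [[1.0, 0.001, -0.0], [0.001, -1.0, -0.0], [-0.0, 0.0, -1.0]]
ft_force: [-0.2, 0.7, 0.4]
finger_gap: 0.997
finger_force: 0.0
```

Run:
```python
from h import *
im=eyes.get_image("wrist"); cv2.imwrite("pics/w2.png",cv2.resize(im,(800,600),interpolation=cv2.INTER_CUBIC))
for n in ["mount","slide","slide_pad","slide_knob","flag","flag_tip","vee_far","vee_left","vee_right","stand"]:
    for r in finder.trace("wrist",n)[:3]: print(n,round(r["score"],2),np.round(r["uv"],1),int(np.sum(r["pixels"])),np.round(ray("wrist",[r["uv"]],.02)[0],4))
go([.55,.14,.3],0)
```

```text
mount 0.64 [217.7 250.2] 2091 [0.4184 0.1869 0.02  ]
slide 0.64 [322. 162.] 4294 [0.5594 0.028  0.02  ]
slide_pad 0.73 [322.4 162.2] 4520 [0.5592 0.0274 0.02  ]
slide_pad 0.55 [218.8 249.1] 2133 [0.4205 0.185  0.02  ]
slide_knob 0.73 [324.  158.3] 4296 [0.565  0.0254 0.02  ]
slide_knob 0.21 [176.6 122.1] 363 [0.6178 0.2399 0.02  ]
flag 0.81 [178.9 123.9] 427 [0.6152 0.2369 0.02  ]
flag 0.64 [492.1 198.2] 4269 [ 0.5032 -0.2516  0.02  ]
flag_tip 0.91 [179.1 122.9] 395 [0.6165 0.2367 0.02  ]
vee_far 0.65 [213.4 231.1] 202 [0.451  0.1931 0.02  ]
vee_left 0.59 [196.5 255.1] 128 [0.4097 0.222  0.02  ]
vee_right 0.55 [241.  253.7] 133 [0.4123 0.1506 0.02  ]
vee_right 0.16 [377.8  12.8] 436 [ 0.7649 -0.039   0.02  ]
stand 0.78 [235.9 163.5] 15283 [0.5572 0.1565 0.02  ]
stand 0.26 [492.1 198.5] 4320 [ 0.5031 -0.2508  0.02  ]
shift [-0.0003 -0.0104  0.0004] heading -0.04 turn -0.0007 tcp [0.5502 0.1296 0.3004] q6 91.8 t 5.5
```

View pics/w2.png

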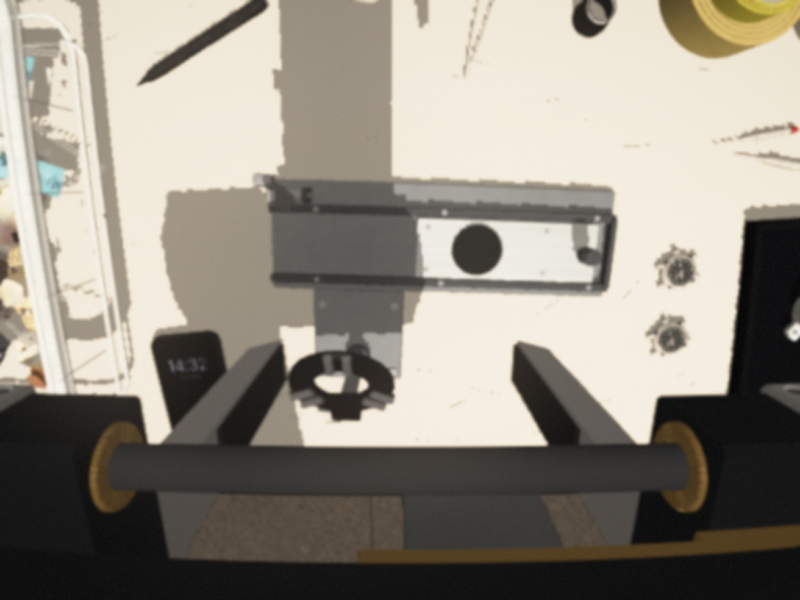

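View: flag tip (265,181)/1.5625, pad centre (477,250), knob (590,256), mount pins around (342,375), track columns 271–612. Fitting the stand pose from these.

```bash
cat >> h.py <<'E'
from scipy.optimize import least_squares
c35,s35=np.cos(np.radians(35)),np.sin(np.radians(35))
Rm=np.array([[c35,0,-s35],[0,1,0],[s35,0,c35]])
def mnt(p): return np.array([-.084,0,.155])+Rm@np.array(p,float)
def stw(S,p):
    c,s=np.cos(S[2]),np.sin(S[2]);p=np.array(p,float)
    return np.array([S[0]+c*p[0]-s*p[1],S[1]+s*p[0]+c*p[1],p[2]])
E
python3 - <<'E'
from h import *
k=1/1.5625
v={"f":[.030,0,0.002],"l":[-.015,.026,0.002],"r":[-.015,-.026,0.002]}
C={c:eyes.calibration(c) for c in("wrist","top","scene")}
def P(c,X):
    q=C[c];p,_=cv2.projectPoints(np.array([X]),cv2.Rodrigues(np.array(q["R"]))[0],np.array(q["t"]),np.array(q["mtx"]),np.array(q["distortion"],float));return p.ravel()
ob=[("wrist",(213.4,231.1),lambda x:mnt(v["f"])),("wrist",(196.5,255.1),lambda x:mnt(v["l"])),("wrist",(241,253.7),lambda x:mnt(v["r"])),
("wrist",(305.3,160),lambda x:[0,x[3],.024]),("wrist",(377.6,161.5),lambda x:[0,x[3]-.1,.05])]
def res(x): return np.concatenate([P(c,stw(x,f(x)))-uv for c,uv,f in ob])
r=least_squares(res,[.56,.15,0,-.1]);S=r.x
print("S",np.round(S,4),"yaw deg",np.degrees(S[2]));print(np.round(res(S).reshape(-1,2),1).tolist())
for n,p in {"railend+":[.0295,.085,.017],"railend-":[-.0295,.085,.017],"back+":[.0295,-.236,.017],"back-":[-.0295,-.236,.017],"hinge":[.046,.06,.026]}.items(): print(n,P("wrist",stw(S,p))/k)
for a in(1.65,1.78,1.9):
    X=[.046-.097*0+.097*np.cos(a),.06,.026+.097*np.sin(a)];print("tip",a,P("wrist",stw(S,X))/k,stw(S,X))
print("topvees",P("top",stw(S,mnt(v["f"]))),P("top",stw(S,mnt(v["l"]))), "mount origin w",stw(S,mnt([0,0,0])),"pad",stw(S,[0,S[3],.024]))
E
```

```text
S [ 0.57    0.1675 -0.0293 -0.1111] yaw deg -1.6803615153474953
[[1.4, 1.4], [-1.5, -1.3], [-0.1, 1.5], [-1.0, -2.6], [1.1, 0.7]]
railend+ [266.47695598 207.73475223]
railend- [268.60739425 269.93036223]
back+ [606.87057523 218.49613044]
back- [599.07863214 279.53516218]
hinge [290.50407149 190.34570423]
tip 1.65 [260.03473633 202.62636187] [0.61010503 0.22637683 0.12269591]
tip 1.78 [261.37474626 220.20336505] [0.59764006 0.2267425  0.12088507]
tip 1.9 [263.14126499 235.41595712] [0.58643086 0.22707134 0.11779111]
topvees [148.76949569 220.61761954] [140.57122596 233.73640726] mount origin w [0.48607294 0.16998965 0.155     ] pad [0.56677882 0.05646943 0.024     ]
```

{"api": "send_rows", "payload": {"rows": [[[0.03,-0.02,0,0],[0.07,-0.045,0,0],[0.11,-0.07,0.02,0],[0.14,-0.09,0.06,0],[0.147,-0.094,0.1,0],[0.147,-0.094,0.14,0],[0.147,-0.094,0.17,0],[0.147,-0.094,0.185,0],[0.13,-0.094,0.185,0],[0.115,-0.095,0.185,0],[0.1,-0.096,0.185,0],[0.085,-0.096,0.185,0],[0.07,-0.097,0.185,0],[0.055,-0.097,0.185,0],[0.042,-0.098,0.185,0],[0.032,-0.098,0.185,0],[0.024,-0.098,0.185,0],[0.024,-0.098,0.185,0]]], "claw": 0}}

```text
time: 7.3
tcp_pos: [0.5738, 0.228, 0.1159]
tcp_rot: [[1.0, 0.0, 0.0], [0.0, -1.0, 0.0], [0.0, -0.0, -1.0]]
ft_force: [0.6, 0.3, 0.5]
finger_gap: 0.006
finger_force: 0.0
```

{"api": "send_rows", "payload": {"rows": [[[0.01,0,-0.02,0],[0.015,0.01,-0.06,0],[0.015,0.04,-0.09,0],[0.01,0.08,-0.09,0],[0.0,0.11,-0.09,0],[0.0,0.12,-0.09,0],[0.0,0.12,-0.09,0],[0.0,0.12,-0.09,0]]], "claw": 0.06}}

```text
time: 8.1
tcp_pos: [0.5746, 0.1085, 0.2055]
tcp_rot: [[1.0, -0.0, 0.0], [-0.0, -1.0, 0.0], [0.0, -0.0, -1.0]]
ft_force: [-0.6, -1.4, 0.7]
finger_gap: 0.627
finger_force: 0.0
```

Run:
```python
from h import *
im=eyes.get_image("wrist"); cv2.imwrite("pics/w3.png",cv2.resize(im[60:384],(800,506),interpolation=cv2.INTER_CUBIC))
for n in ["mount","slide_pad","slide_knob","flag","vee_far","vee_left","vee_right","stand"]:
    for r in finder.trace("wrist",n)[:2]: print(n,round(r["score"],2),np.round(r["uv"],1),int(np.sum(r["pixels"])),np.round(ray("wrist",[r["uv"]],.02)[0],4))
go([.55,.14,.3],0)
```

```text
mount 0.75 [200.4 326.9] 1021 [0.3727 0.1817 0.02  ]
mount 0.68 [288.3  44.5] 43 [0.7235 0.0725 0.02  ]
slide_pad 0.84 [322.8 190.1] 6799 [0.5638 0.0277 0.02  ]
slide_knob 0.71 [325. 190.] 6677 [0.5638 0.025  0.02  ]
slide_knob 0.45 [511.  221.4] 576 [ 0.5228 -0.2223  0.02  ]
flag 0.78 [152.2 183.2] 891 [0.5718 0.229  0.02  ]
flag 0.59 [198.9 325.8] 993 [0.3743 0.1834 0.02  ]
vee_right 0.6 [214.6 331.9] 187 [0.3645 0.1621 0.02  ]
stand 0.97 [225.4 179.7] 19454 [0.5759 0.1417 0.02  ]
shift [-0.0242 -0.0318 -0.0946] heading 0.02 turn 0.0003 tcp [0.5742 0.1082 0.2054] q6 89.5 t 8.55
```

View pics/w3.png

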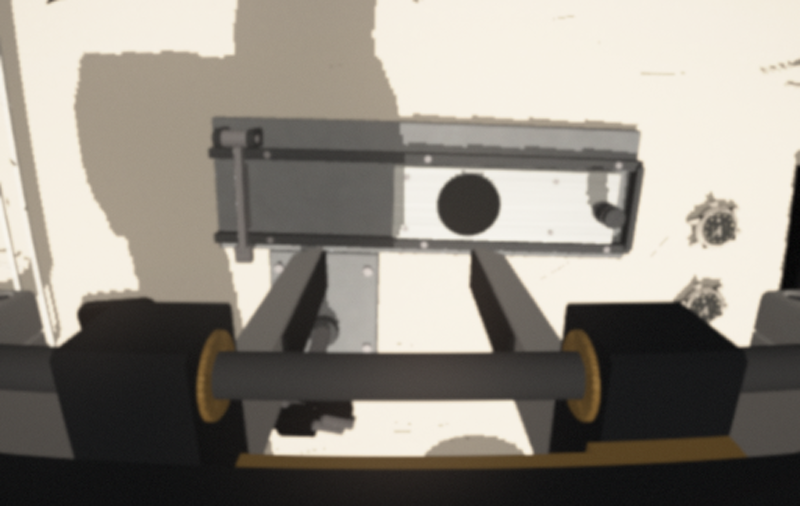

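Flag now lies across the track (bar col ~240, tab (244,255)). Pad centre (469,204), knob (606,216).

Run:
```python
from h import *
q=eyes.calibration("wrist");R=np.array(q["R"]);s=state();off=-R.T@np.array(q["t"])-s["tcp_pos"];print(off)
def P(tcp,X):
    cc=np.array(tcp)+off
    p,_=cv2.projectPoints(np.array([X]),cv2.Rodrigues(R)[0],-R@cc,np.array(q["mtx"]),np.array(q["distortion"],float));return p.ravel()
A=[.5502,.1296,.3004];B=s["tcp_pos"];f=lambda u,v:(u/1.5625,v/1.5625+60)
ob=[(A,(213.4,231.1),lambda x:mnt([.03,0,.002])),(A,(196.5,255.1),lambda x:mnt([-.015,.026,.002])),(A,(241,253.7),lambda x:mnt([-.015,-.026,.002])),
(B,f(469,204),lambda x:[0,x[3],.024]),(B,f(606,213),lambda x:[0,x[3]-.1,.05]),(B,f(244,262),lambda x:[-.051,.06,.031]),
(B,f(213.5,195),lambda x:[0,.085,.017]),(B,f(636,207),lambda x:[0,-.236,.017])]
res=lambda x:np.concatenate([P(t,stw(x,g(x)))-uv for t,uv,g in ob])
r=least_squares(res,[.56,.15,0,-.1],loss="soft_l1");S=r.x
print("S",np.round(S,4),np.degrees(S[2]));print(np.round(res(S).reshape(-1,2),1).tolist())
print("mount",stw(S,mnt([0,0,0])),"pad",stw(S,[0,S[3],.024]))
# tray objects from w1 (TCP .5043,-.3706,.2006)
T=[.5043,-.3706,.2006]
def ry(uv,z):
    n=cv2.undistortPoints(np.array([[uv]],float),np.array(q["mtx"]),np.array(q["distortion"],float)).ravel();d=R.T@np.r_[n,1];o=np.array(T)+off
    return o+d*(z-o[2])/d[2]
a=lambda u,v:(165+u/5,145+v/5);b=lambda u,v:(265+(u-400)/5,140+v/5)
L=[ry(a(*p),.0165) for p in((147,78),(315,222),(105,295))];top=ry(a(187,199),.033);c=np.mean(L,0)
print("lens c lugs",c,"top",top,"lug r,head",[(round(np.hypot(*(l-top)[:2]),4),round(np.degrees(np.arctan2(*(l-top)[1::-1])),1)) for l in L])
W=[ry(b(*p),.011) for p in((541,125),(626,98),(581,272),(664,250))]
print("watch lugs mean",np.mean(W,0),"head",np.degrees(np.arctan2(*((W[0]+W[1]-W[2]-W[3])[1::-1]))),"case",ry(b(604,188),.013),"crown",ry(b(690,165),.010))
go(np.mean(W,0)+[0,0,.1])
```

```text
[ 0.07033999 -0.00060427  0.15404896]
S [ 0.5691  0.1646 -0.0364 -0.1063] -2.086991900494196
[[3.8, 2.1], [0.4, -0.8], [1.8, 2.3], [-3.4, -1.1], [2.5, 1.9], [-1.6, -0.1], [-0.9, -2.4], [-5.0, -0.5]]
mount [0.48515435 0.16768973 0.155     ] pad [0.56522893 0.05843983 0.024     ]
lens c lugs [ 0.50007614 -0.31055835  0.0165    ] top [ 0.50386421 -0.3131417   0.033     ] lug r,head [(np.float64(0.0272), np.float64(24.0)), (np.float64(0.0284), np.float64(-108.8)), (np.float64(0.0359), np.float64(138.9))]
watch lugs mean [ 0.50799142 -0.4316505   0.011     ] head 16.644663653937055 case [ 0.50818293 -0.43148307  0.013     ] crown [ 0.51318256 -0.45224487  0.01      ]
shift [-0.0663  0.5399  0.0944] heading 0.02 turn None tcp [0.5742 0.1082 0.2054] q6 89.5 t 8.55
```

{"api": "send_rows", "payload": {"rows": [[[-0.005,0.03,0,0],[-0.01,0.075,0,-0.03],[-0.02,0.125,0,-0.06],[-0.03,0.175,0,-0.1],[-0.035,0.225,0,-0.14],[-0.04,0.275,0,-0.18],[-0.05,0.325,0,-0.22],[-0.055,0.375,0,-0.26],[-0.06,0.425,0.01,-0.29],[-0.066,0.47,0.03,-0.29],[-0.066,0.51,0.05,-0.29],[-0.066,0.535,0.065,-0.29],[-0.066,0.541,0.075,-0.29],[-0.066,0.541,0.075,-0.29],[-0.066,0.541,0.075,-0.29]]], "claw": 0.07}}

```text
time: 10.05
tcp_pos: [0.5085, -0.4319, 0.1308]
tcp_rot: [[0.958, 0.287, 0.0], [0.287, -0.958, 0.0], [0.0, -0.0, -1.0]]
ft_force: [0.3, -0.5, -0.3]
finger_gap: 0.738
finger_force: 0.0
```

Run:
```python
from h import *
im=eyes.get_image("wrist"); cv2.imwrite("pics/w4.png",im)
for n in ["watch_head","lens"]:
    for r in finder.trace("wrist",n)[:3]:
        m=r["pixels"].astype(np.uint8);ct=max(cv2.findContours(m,0,2)[0],key=len)
        print(n,round(r["score"],2),np.round(r["uv"],1),m.sum(),cv2.boundingRect(ct),np.round(ray("wrist",[r["uv"]],.012)[0],4))
go([.5085,-.433,.032],16.6)
print(pix("wrist",[.5085,-.433,.01]))
x=im[60:300,180:420];cv2.imwrite("pics/w4c.png",cv2.resize(x,(600,600),interpolation=cv2.INTER_CUBIC))
```

```text
watch_head 0.75 [ 4.3 83.6] 177 (0, 68, 10, 29) [ 0.5447 -0.1792  0.012 ]
watch_head 0.61 [253.  194.4] 1326 (233, 173, 44, 44) [ 0.5094 -0.4311  0.012 ]
lens 0.82 [123.6 167. ] 2961 (93, 126, 72, 70) [ 0.4998 -0.3064  0.012 ]
shift [-0.0008  0.0005  0.0998] heading 16.7 turn 0.0017 tcp [ 0.509  -0.4322  0.1318] q6 23.3 t 10.2
[[254.46493364 195.20413331]]
```

View pics/w4c.png

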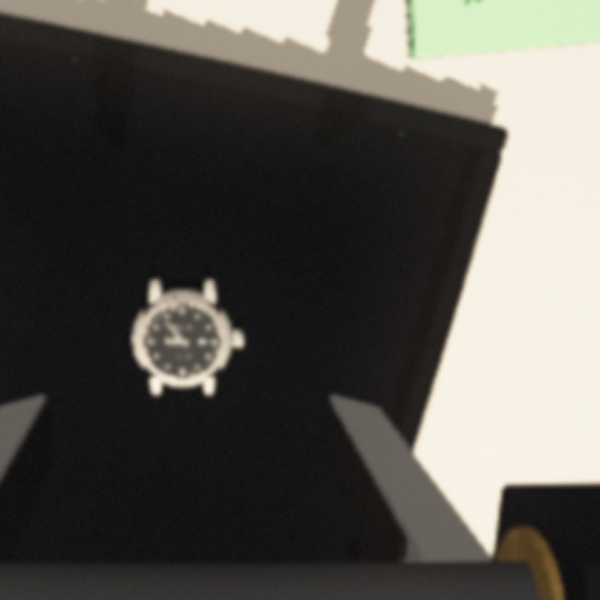

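Watch head centred between fingers (crop (187,338)), lugs along tool x. Descend and grip.

{"api": "send_rows", "payload": {"rows": [[[-0.001,0.0005,0.04,0],[-0.001,0.0005,0.07,0],[-0.001,0.0005,0.09,0],[-0.001,0.0005,0.0985,0],[-0.001,0.0005,0.0995,0],[-0.001,0.0005,0.0995,0]]]}}

```text
time: 10.8
tcp_pos: [0.5081, -0.4341, 0.0323]
tcp_rot: [[0.958, 0.286, 0.001], [0.286, -0.958, -0.002], [0.001, 0.002, -1.0]]
ft_force: [0.8, -1.1, 0.9]
finger_gap: 0.742
finger_force: 0.0
```

{"api": "send_rows", "payload": {"rows": [[[0,0,0,0],[0,0,0,0],[0,0,0,0],[0,0,0,0],[0,0,0,0],[0,0,-0.01,0],[0,0,-0.04,0],[0,0,-0.08,0],[0,0,-0.1,0]]], "claw": 0.02}}

```text
time: 11.7
tcp_pos: [0.5085, -0.4353, 0.1355]
tcp_rot: [[0.958, 0.286, 0.004], [0.286, -0.958, -0.004], [0.002, 0.005, -1.0]]
ft_force: [1.1, -0.3, 0.4]
finger_gap: 0.372
finger_force: 30.0
```

Run:
```python
from h import *
s=state();print(s["finger_gap"]*.094,s["finger_force"])
im=eyes.get_image("wrist"); cv2.imwrite("pics/w5.png",im)
for n in ["watch_head","lens"]:
    for r in finder.trace("wrist",n)[:3]:
        m=r["pixels"].astype(np.uint8);ct=max(cv2.findContours(m,0,2)[0],key=len)
        print(n,round(r["score"],2),np.round(r["uv"],1),m.sum(),cv2.boundingRect(ct))
go([.5635,.0548,.14],0)
print(pix("wrist",np.array(s["tcp_pos"])-[0,0,.02]))
```

```text
0.03499947743017191 29.999902134295553
watch_head 0.67 [254.5 229.5] 2888 (227, 195, 56, 68)
watch_head 0.65 [ 2.5 85.6] 142 (0, 69, 10, 28)
lens 0.56 [122.1 166.6] 3030 (91, 125, 72, 69)
shift [ 0.1931 -0.4532 -0.0083] heading 16.61 turn 0.2898 tcp [ 0.508  -0.4348  0.133 ] q6 23.1 t 11.85
[[254.55798757 235.42531656]]
```

{"api": "send_rows", "payload": {"rows": [[[0.01,-0.025,0,0.03],[0.03,-0.07,0,0.08],[0.05,-0.115,-0.005,0.14],[0.07,-0.16,-0.008,0.2],[0.09,-0.205,-0.008,0.26],[0.11,-0.25,-0.008,0.32],[0.13,-0.295,-0.008,0.38],[0.15,-0.34,-0.008,0.44],[0.165,-0.385,-0.008,0.5],[0.18,-0.425,-0.008,0.55],[0.19,-0.448,-0.008,0.55],[0.193,-0.453,-0.008,0.55],[0.193,-0.453,-0.008,0.55],[0.193,-0.453,-0.008,0.55]]]}}

```text
time: 13.25
tcp_pos: [0.5623, 0.0545, 0.138]
tcp_rot: [[0.966, -0.258, -0.002], [-0.258, -0.966, -0.0], [-0.002, 0.001, -1.0]]
ft_force: [0.2, -0.4, -0.9]
finger_gap: 0.371
finger_force: 30.0
```

Run:
```python
from h import *
im=eyes.get_image("wrist"); cv2.imwrite("pics/w6.png",cv2.resize(im[60:300,120:440],(800,600),interpolation=cv2.INTER_CUBIC))
go([.5635,.0548,.053])
for n in ["slide_pad","watch_head","slide_knob"]:
    for r in finder.trace("wrist",n)[:2]:
        m=r["pixels"].astype(np.uint8);ct=max(cv2.findContours(m,0,2)[0],key=len)
        print(n,round(r["score"],2),np.round(r["uv"],1),m.sum(),cv2.boundingRect(ct))
print("pad predicted",(pix("wrist",[.5635,.0548,.024])-[120,60])*2.5)
```

```text
shift [ 0.001  -0.0009  0.0853] heading -15.0 turn None tcp [0.5624 0.0542 0.1383] q6 99.0 t 13.3
slide_pad 0.9 [294.7 182.9] 9619 (188, 138, 192, 91)
watch_head 0.89 [256.5 229.7] 2934 (226, 195, 57, 69)
watch_head 0.57 [458.4 159. ] 1250 (436, 140, 46, 41)
slide_knob 0.83 [298.7 181.4] 9374 (189, 139, 189, 89)
pad predicted [[332.776357   339.99786794]]
```

View pics/w6.png

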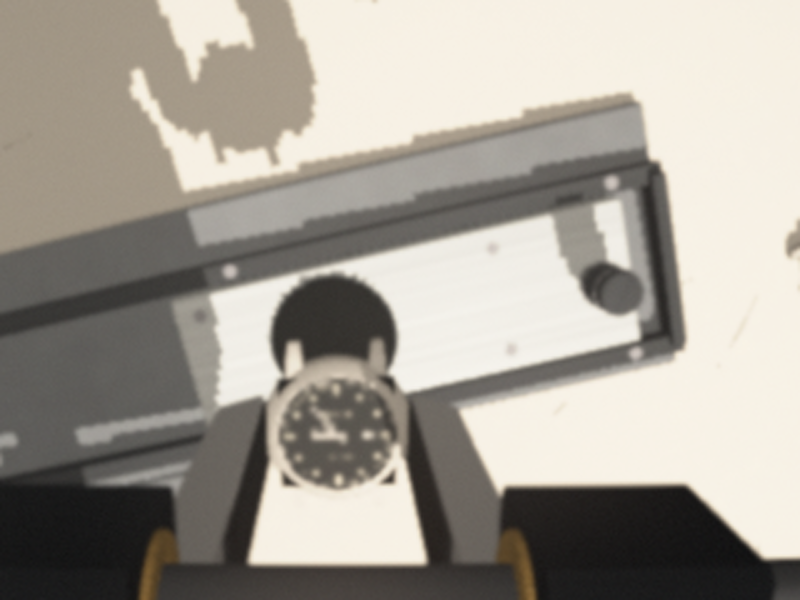

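Watch (338,434) held level; pad circle centred (334,335), as predicted. Lower it.

{"api": "send_rows", "payload": {"rows": [[[0.001,-0.001,0.03,0],[0.001,-0.001,0.06,0],[0.001,-0.001,0.075,0],[0.001,-0.001,0.081,0],[0.001,-0.001,0.084,0],[0.001,-0.001,0.0855,0],[0.001,-0.001,0.0865,0],[0.001,-0.001,0.0865,0],[0.001,-0.001,0.0865,0]]]}}

```text
time: 14.35
tcp_pos: [0.5645, 0.0561, 0.0531]
tcp_rot: [[0.966, -0.257, 0.001], [-0.257, -0.966, -0.0], [0.001, -0.0, -1.0]]
ft_force: [-0.1, 0.5, -0.0]
finger_gap: 0.373
finger_force: 30.0
```

{"api": "send_rows", "payload": {"rows": [[[0,0.0005,0.0005,0],[0,0.0005,0.001,0],[0,0.0005,0.0015,0],[0,0.0005,0.0015,0],[0,0.0005,0.0015,0]]]}}

```text
time: 14.85
tcp_pos: [0.5638, 0.0556, 0.0509]
tcp_rot: [[0.966, -0.257, -0.0], [-0.257, -0.966, 0.0], [-0.0, 0.0, -1.0]]
ft_force: [-0.7, -0.1, -0.8]
finger_gap: 0.373
finger_force: 30.0
```

{"api": "send_rows", "payload": {"rows": [[[0,0,0.0005,0],[0,0,0.001,0],[0,0,0.001,0]]]}}

```text
time: 15.15
tcp_pos: [0.564, 0.0556, 0.0501]
tcp_rot: [[0.966, -0.257, 0.0], [-0.257, -0.966, -0.0], [0.0, 0.0, -1.0]]
ft_force: [-1.6, -0.1, 0.5]
finger_gap: 0.369
finger_force: 30.0
```

{"api": "send_rows", "payload": {"rows": [[[0,0,0,0],[0,0,0,0],[0,0,0,0],[0,0,-0.005,0],[0,0,-0.03,0],[0,0,-0.07,0],[0,0.02,-0.1,-0.08],[-0.005,0.06,-0.1,-0.16],[-0.005,0.1,-0.1,-0.24],[-0.005,0.12,-0.1,-0.26],[-0.005,0.12,-0.1,-0.26]]], "claw": 0.06}}

```text
time: 16.25
tcp_pos: [0.5279, -0.061, 0.1505]
tcp_rot: [[1.0, -0.004, 0.001], [-0.004, -1.0, -0.001], [0.001, 0.001, -1.0]]
ft_force: [0.5, 0.4, -0.4]
finger_gap: 0.64
finger_force: 0.0
```

Run:
```python
from h import *
im=eyes.get_image("wrist"); cv2.imwrite("pics/w7.png",cv2.resize(im[60:300,80:400],(800,600),interpolation=cv2.INTER_CUBIC))
for n in ["slide_pad","watch_head","slide_knob"]:
    for r in finder.trace("wrist",n)[:2]:
        m=r["pixels"].astype(np.uint8);ct=max(cv2.findContours(m,0,2)[0],key=len)
        print(n,round(r["score"],2),np.round(r["uv"],1),m.sum(),cv2.boundingRect(ct),ray("wrist",[r["uv"]],.033)[0])
go([.5635,.0548,.053],0)
```

```text
slide_pad 0.86 [178.6 156.7] 8436 (77, 128, 177, 61) [0.56558297 0.01026142 0.033     ]
watch_head 0.93 [131.8 156.7] 1391 (113, 130, 43, 51) [0.56583554 0.05471257 0.033     ]
watch_head 0.76 [341.  176.7] 1187 (321, 155, 45, 41) [ 0.54684942 -0.14006427  0.033     ]
slide_knob 0.7 [182.  157.5] 8288 (78, 128, 176, 61) [0.56478177 0.00795046 0.033     ]
shift [ 0.0352 -0.113   0.0971] heading 0.03 turn 0.0005 tcp [ 0.5284 -0.0582  0.15  ] q6 71.4 t 16.45
```

View pics/w7.png

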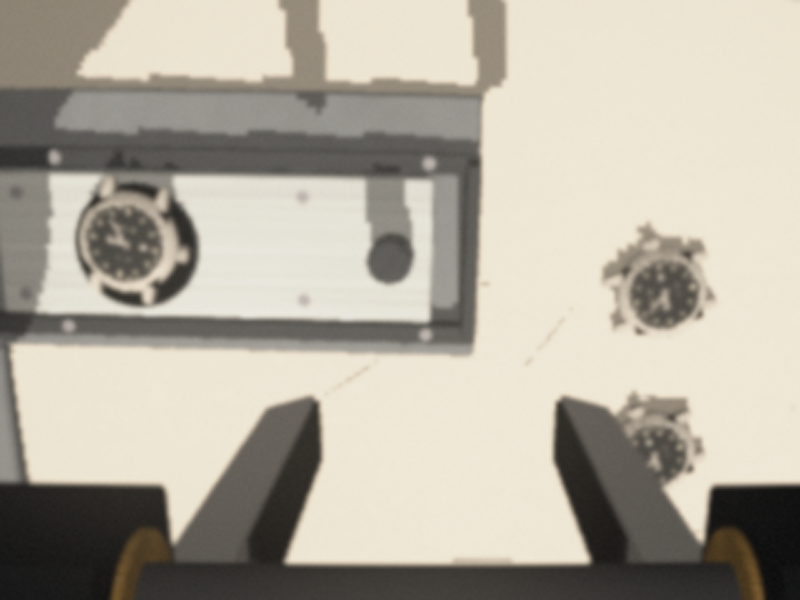

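Watch head is on the pad, centred (zoom (127,240) with parallax over pad (138,244)); knob at (390,258). Now go behind the knob with closed fingers.

{"api": "send_rows", "payload": {"rows": [[[0.015,0.015,0,0.02],[0.032,0.024,0.02,0.036],[0.032,0.024,0.06,0.036],[0.032,0.024,0.085,0.036],[0.032,0.024,0.097,0.036],[0.032,0.024,0.097,0.036],[0.032,0.015,0.097,0.036],[0.033,0.006,0.097,0.036],[0.033,-0.008,0.097,0.036],[0.034,-0.022,0.097,0.036],[0.034,-0.037,0.097,0.036],[0.035,-0.052,0.097,0.036],[0.035,-0.066,0.097,0.036],[0.036,-0.076,0.097,0.036],[0.036,-0.082,0.097,0.036],[0.036,-0.086,0.097,0.036],[0.036,-0.088,0.097,0.036]]], "claw": 0}}

```text
time: 18.15
tcp_pos: [0.5655, 0.029, 0.0546]
tcp_rot: [[0.999, -0.035, 0.003], [-0.035, -0.999, -0.002], [0.003, 0.002, -1.0]]
ft_force: [-0.8, -6.6, 5.6]
finger_gap: 0.008
finger_force: 3.4
```

{"api": "send_rows", "payload": {"rows": [[[0,-0.002,0,0],[0,-0.004,0,0],[0,-0.006,0,0],[0,-0.008,0,0],[0,-0.01,0,0],[0,-0.01,0,0]]]}}

```text
time: 18.75
tcp_pos: [0.5658, 0.0389, 0.0546]
tcp_rot: [[0.999, -0.035, 0.003], [-0.035, -0.999, -0.002], [0.003, 0.002, -1.0]]
ft_force: [-0.3, -5.7, 5.4]
finger_gap: 0.005
finger_force: 2.8
```

{"api": "send_rows", "payload": {"rows": [[[0,-0.0015,0,0],[0,-0.003,0,0],[0,-0.0045,0,0],[0,-0.006,0,0],[0,-0.006,0,0]]]}}

```text
time: 19.25
tcp_pos: [0.5661, 0.0448, 0.0546]
tcp_rot: [[0.999, -0.035, 0.003], [-0.035, -0.999, -0.002], [0.003, 0.002, -1.0]]
ft_force: [1.1, -6.1, 5.5]
finger_gap: 0.006
finger_force: 3.0
```

{"api": "send_rows", "payload": {"rows": [[[0,-0.001,0,0],[0,-0.002,0,0],[0,-0.003,0,0],[0,-0.003,0,0]]]}}

```text
time: 19.65
tcp_pos: [0.5662, 0.0475, 0.0546]
tcp_rot: [[0.999, -0.035, 0.003], [-0.035, -0.999, -0.002], [0.003, 0.002, -1.0]]
ft_force: [0.1, -6.3, 5.8]
finger_gap: 0.005
finger_force: 3.6
```

{"api": "send_rows", "payload": {"rows": [[[0,-0.001,0,0],[0,-0.002,0,0],[0,-0.003,0,0],[0,-0.003,0,0]]]}}

```text
time: 20.05
tcp_pos: [0.5662, 0.0479, 0.0547]
tcp_rot: [[0.999, -0.034, 0.002], [-0.034, -0.999, -0.008], [0.002, 0.008, -1.0]]
ft_force: [-1.9, -18.1, 6.0]
finger_gap: 0.006
finger_force: 8.7
```

Run:
```python
from h import *
im=eyes.get_image("wrist")
cv2.imwrite("pics/w8.png",cv2.resize(im[60:300,80:400],(800,600),interpolation=cv2.INTER_CUBIC))
go([0,0,0],0)
```

```text
shift [-0.5644  0.0668  0.0538] heading -1.95 turn -0.034 tcp [0.5662 0.0479 0.0547] q6 85.8 t 20.1
```

View pics/w8.png

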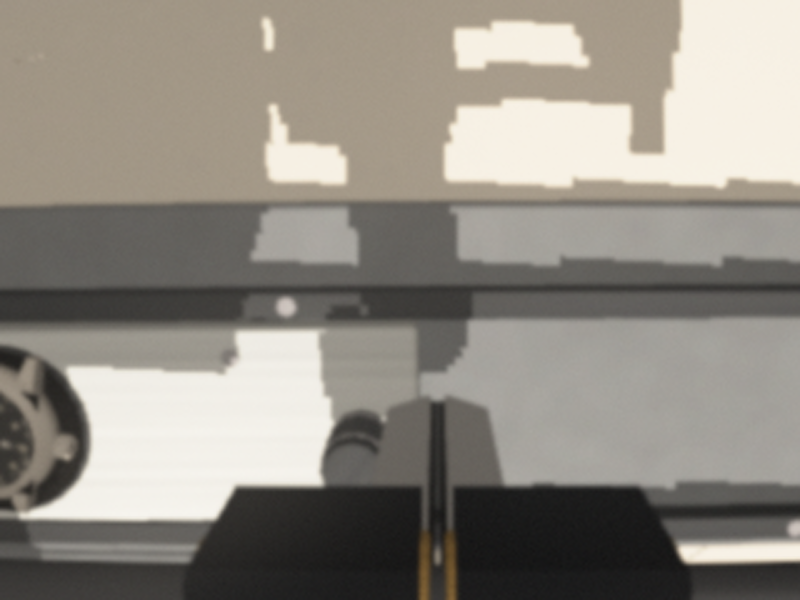

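Slide is firmly against the flag (18 N stop). Retreat and measure the mount from above (numerically from here on; picture budget is used).

{"api": "send_rows", "payload": {"rows": [[[0,0.006,0,0],[0,0.016,-0.002,0],[0,0.016,-0.04,0],[0,0.016,-0.09,0],[0,0.016,-0.14,0],[-0.01,0.0,-0.19,0],[-0.04,-0.03,-0.225,0],[-0.08,-0.06,-0.228,0],[-0.11,-0.09,-0.228,0],[-0.12,-0.11,-0.228,0],[-0.12,-0.115,-0.228,0],[-0.12,-0.115,-0.228,0],[-0.12,-0.115,-0.228,0]]], "claw": 0.08}}

```text
time: 21.4
tcp_pos: [0.4496, 0.1697, 0.2807]
tcp_rot: [[0.999, -0.037, -0.001], [-0.037, -0.999, -0.0], [-0.001, 0.0, -1.0]]
ft_force: [0.2, -0.9, 0.2]
finger_gap: 0.85
finger_force: 0.0
```

```bash
cat > m.py <<'E'
from h import *
import pickle,sys
s=state();im=eyes.get_image("wrist");c=eyes.calibration("wrist");cv2.imwrite(f"pics/m{sys.argv[1]}.png",im)
D=dict(c=c,tcp=s["tcp_pos"],v=[])
print(np.round(s["tcp_pos"],4))
for n in ["vee_far","vee_left","vee_right","mount","slide_pad","watch_head","flag"]:
    for r in finder.trace("wrist",n)[:3]:
        m=r["pixels"].astype(np.uint8);ct=max(cv2.findContours(m,0,2)[0],key=len)
        D["v"].append((n,r["score"],r["uv"],m)); print(n,round(r["score"],2),np.round(r["uv"],1),m.sum(),cv2.boundingRect(ct))
S=[.5695,.1675,-.031]
print("pred f,l,r",np.round(pix("wrist",[stw(S,mnt(p)) for p in([.03,0,.0],[-.015,.026,.0],[-.015,-.026,.0],[0,0,-.002])]),1).tolist())
pickle.dump(D,open(f"m{sys.argv[1]}.pkl","wb"))
E
python3 m.py 1
```

```text
[0.4496 0.1697 0.2807]
vee_far 0.87 [257.6 132.3] 385 (241, 123, 24, 22)
vee_left 0.79 [225.6 171.1] 307 (214, 162, 26, 19)
vee_right 0.82 [279.1 170.3] 256 (269, 162, 23, 17)
mount 0.89 [246.7 143.2] 3533 (213, 123, 80, 72)
slide_pad 0.75 [283.9  85.4] 4757 (210, 61, 130, 46)
watch_head 0.86 [254.4  80.8] 790 (239, 64, 32, 35)
watch_head 0.71 [471.3 148.4] 550 (455, 135, 29, 27)
watch_head 0.57 [473.1  99.3] 538 (460, 85, 28, 27)
flag 0.59 [208.3  75.4] 597 (198, 42, 17, 83)
pred f,l,r [[251.9, 130.8], [226.0, 168.1], [278.8, 167.8], [252.2, 155.1]]
```

{"api": "send_rows", "payload": {"rows": [[[0,-0.02,0,0],[0.01,-0.05,0,0],[0.02,-0.07,0,0],[0.02,-0.07,0,0],[0.02,-0.07,0,0]]]}}

```text
time: 22.3
tcp_pos: [0.4716, 0.2392, 0.2807]
tcp_rot: [[0.999, -0.036, -0.001], [-0.036, -0.999, -0.001], [-0.001, 0.001, -1.0]]
ft_force: [0.4, -0.4, -0.1]
finger_gap: 0.849
finger_force: 0.0
```

```bash
python3 m.py 2
```

```text
[0.4716 0.2392 0.2807]
vee_far 0.86 [334.7 154.1] 309 (321, 146, 22, 20)
vee_left 0.78 [296.7 186.4] 204 (286, 182, 23, 16)
vee_right 0.66 [347.7 189.2] 254 (337, 181, 24, 18)
mount 0.82 [323.8 185.4] 3272 (285, 145, 81, 68)
slide_pad 0.73 [322.  166.2] 3276 (285, 145, 80, 67)
slide_pad 0.72 [334.   99.7] 4562 (263, 77, 129, 44)
watch_head 0.82 [308.1  94.9] 750 (293, 79, 31, 37)
watch_head 0.71 [505.7 160.3] 338 (493, 149, 19, 26)
watch_head 0.49 [506.8 115.1] 204 (501, 103, 11, 25)
flag 0.84 [260.7  96.8] 531 (254, 57, 15, 81)
pred f,l,r [[330.5, 153.7], [296.3, 187.7], [347.7, 187.4], [324.4, 175.7]]
```

Run:
```python
from h import *
import pickle
go([.498,-.312,.15],18)
# local mount fit from the two views
Ds=[pickle.load(open(f"m{i}.pkl","rb")) for i in(1,2)]
ob=[]
for D in Ds:
    for n,sc,uv,m in D["v"]:
        if n in("vee_far","vee_left","vee_right"):
            ys,xs=np.nonzero(m); bb=[(xs.min()+xs.max())/2,(ys.min()+ys.max())/2]; ob.append((D["c"],n,bb))
V={"vee_far":[.03,0,.001],"vee_left":[-.015,.026,.001],"vee_right":[-.015,-.026,.001]}
def res(x):
    o=[]
    for c,n,bb in ob:
        X=stw([x[0],x[1],-.031],Rm@np.array(V[n])+[0,0,.155])
        p,_=cv2.projectPoints(X[None],cv2.Rodrigues(np.array(c["R"]))[0],np.array(c["t"]),np.array(c["mtx"]),np.array(c["distortion"],float));o.append(p.ravel()-bb)
    return np.concatenate(o)
r=least_squares(res,[.48,.17]);print("mount origin",r.x);print(np.round(res(r.x).reshape(-1,2),1).tolist())
```

```text
shift [0.0465 0.5497 0.1311] heading -2.11 turn -0.3509 tcp [0.4717 0.2391 0.2811] q6 106.7 t 22.7
mount origin [0.48407564 0.16916477]
[[0.1, -0.0], [0.1, -0.4], [-0.5, 0.2], [0.1, 0.3], [0.1, 0.1], [0.2, -0.2]]
```

{"api": "send_rows", "payload": {"rows": [[[0,0.03,0,-0.02],[0.005,0.08,0,-0.06],[0.01,0.13,0,-0.1],[0.015,0.18,0,-0.14],[0.02,0.23,0,-0.18],[0.025,0.28,0.01,-0.22],[0.03,0.33,0.03,-0.26],[0.035,0.375,0.05,-0.3],[0.04,0.42,0.07,-0.35],[0.046,0.46,0.09,-0.35],[0.046,0.5,0.11,-0.35],[0.046,0.535,0.125,-0.35],[0.046,0.55,0.131,-0.35],[0.046,0.55,0.131,-0.35],[0.046,0.55,0.131,-0.35]]], "claw": 0.08}}

```text
time: 24.2
tcp_pos: [0.4981, -0.3112, 0.1505]
tcp_rot: [[0.951, 0.309, 0.001], [0.309, -0.951, 0.0], [0.001, 0.0, -1.0]]
ft_force: [1.3, 0.6, 0.5]
finger_gap: 0.854
finger_force: 0.0
```

Run:
```python
from h import *
s=state();im=eyes.get_image("wrist");cv2.imwrite("pics/l1.png",im)
go([.502,-.312,.0435],18)
for n in ["lens","lens_foot"]:
    for r in finder.trace("wrist",n)[:2]:
        m=r["pixels"].astype(np.uint8);ct=max(cv2.findContours(m,0,1)[0],key=len).reshape(-1,2)
        bb=cv2.boundingRect(ct);print(n,round(r["score"],2),np.round(r["uv"],1),m.sum(),bb)
        if m.sum()>1000 and n=="lens" and r["score"]>.5: best=(m,ct,bb)
m,ct,bb=best
# fit lens model: silhouette IoU over x,y,heading
T=np.linspace(0,2*np.pi,60)
def sil(p):
    x,y,h=p;o=np.zeros(m.shape,np.uint8)
    def poly(P):
        q=pix("wrist",P);cv2.fillConvexPoly(o,cv2.convexHull(np.round(q*16).astype(np.int32)),1,shift=4)
    c=np.array([x,y,.005])
    poly([c+[.023*np.cos(t),.023*np.sin(t),z] for z in(.004,.028) for t in T])
    for k in range(3):
        a=h+k*2*np.pi/3;u=np.array([np.cos(a),np.sin(a),0]);w=np.array([-u[1],u[0],0])
        poly([c+u*r+w*q+[0,0,z] for r in(.015,.038) for q in(-.0075,.0075) for z in(.0055,.0115)])
    return o
def cost(p): 
    o=sil([p[0],p[1],p[2]]);return -np.sum(o&m)/np.sum(o|m)
from scipy.optimize import minimize
b=min((minimize(cost,[.502+dx,-.312,np.radians(h)],method="Nelder-Mead",options=dict(initial_simplex=[[.502+dx,-.312,np.radians(h)],[.506+dx,-.312,np.radians(h)],[.502+dx,-.308,np.radians(h)],[.502+dx,-.312,np.radians(h+8)]])) for h in(10,18,26) for dx in(-.004,.002)),key=lambda r:r.fun)
print(b.x,np.degrees(b.x[2]),b.fun)
go([b.x[0],b.x[1],.0435],np.degrees(b.x[2]))
```

```text
shift [0.003  0.0022 0.1074] heading 18.05 turn 0.0009 tcp [ 0.4984 -0.3108  0.1509] q6 28.9 t 24.25
lens 0.79 [254.2 188.6] 2381 (221, 151, 66, 65)
lens_foot 0.96 [252.8 188.8] 2517 (220, 150, 68, 66)
lens_foot 0.23 [301.9 188.8] 49174 (165, 69, 321, 217)
[ 0.442      -0.29644444  0.63995406] 36.6666666666667 0.0
shift [-0.0494 -0.0312  0.1075] heading 18.08 turn -0.3244 tcp [ 0.4985 -0.3107  0.1511] q6 28.9 t 24.35<stdin>:23: RuntimeWarning: overflow encountered in scalar negative
```

```bash
cat > lf.py <<'E'
from h import *
from scipy.optimize import minimize
T=np.linspace(0,2*np.pi,60)
def sil(p,shape):
    x,y,h=p;o=np.zeros(shape,np.uint8)
    def poly(P):
        q=pix("wrist",P);cv2.fillConvexPoly(o,cv2.convexHull(np.round(q*16).astype(np.int32)),1,shift=4)
    c=np.array([x,y,.005])
    poly([c+[.023*np.cos(t),.023*np.sin(t),z] for z in(.004,.028) for t in T])
    for k in range(3):
        a=h+k*2*np.pi/3;u=np.array([np.cos(a),np.sin(a),0]);w=np.array([-u[1],u[0],0])
        poly([c+u*r+w*q+[0,0,z] for r in(.015,.038) for q in(-.0075,.0075) for z in(.0055,.0115)])
    return o.astype(bool)
E
python3 - <<'E'
from lf import *
for n in("lens","lens_foot"):
    m=finder.trace("wrist",n)[0]["pixels"].astype(bool)
    cost=lambda p:-float((sil(p,m.shape)&m).sum())/float((sil(p,m.shape)|m).sum())
    R=[]
    for h in(8,18,28):
        p=np.array([.502,-.312,np.radians(h)]);sx=np.array([p,p+[.006,0,0],p+[0,.006,0],p+[0,0,.15]])
        R.append(minimize(cost,p,method="Nelder-Mead",options=dict(initial_simplex=sx)))
    b=min(R,key=lambda r:r.fun);print(n,b.x,np.degrees(b.x[2]),b.fun,[round(np.degrees(r.x[2]),1) for r in R])
    go([b.x[0],b.x[1],.0435],np.degrees(b.x[2]))
E
```

```text
lens [ 0.50133133 -0.30963635  0.28732236] 16.462358447199637 -0.9012112036336108 [np.float64(17.3), np.float64(18.7), np.float64(16.5)]
shift [ 0.003  -0.0004  0.1075] heading 18.08 turn 0.0283 tcp [ 0.4985 -0.3108  0.151 ] q6 28.9 t 24.4
lens_foot [ 0.50167314 -0.30978922  0.31381445] 17.980243679965366 -0.9426321709786277 [np.float64(18.0), np.float64(18.0), np.float64(18.0)]
shift [ 0.0034 -0.0002  0.1073] heading 18.07 turn 0.0016 tcp [ 0.4984 -0.3109  0.1508] q6 28.9 t 24.45
```

{"api": "send_rows", "payload": {"rows": [[[0.003,0,0.04,0],[0.003,0,0.08,0],[0.003,0,0.098,0],[0.003,0,0.105,0],[0.003,0,0.1065,0],[0.003,0,0.1065,0],[0.003,0,0.1065,0]]]}}

```text
time: 25.15
tcp_pos: [0.5017, -0.3117, 0.0452]
tcp_rot: [[0.951, 0.309, 0.002], [0.309, -0.951, -0.002], [0.002, 0.003, -1.0]]
ft_force: [0.6, -0.2, 0.3]
finger_gap: 0.854
finger_force: 0.0
```

{"api": "send_rows", "payload": {"rows": [[[0,0,0,0],[0,0,0,0],[0,0,0,0],[0,0,0,0],[0,0,0,0]]], "claw": 0.03}}

```text
time: 25.65
tcp_pos: [0.5006, -0.3108, 0.0434]
tcp_rot: [[0.951, 0.309, -0.0], [0.309, -0.951, 0.0], [-0.0, -0.001, -1.0]]
ft_force: [-1.0, 0.8, 1.4]
finger_gap: 0.484
finger_force: 30.0
```

Run:
```python
from h import *
go([.4841,.1692,.30],-1.8)
```

```text
shift [ 0.1324 -0.4618 -0.2563] heading 17.98 turn 0.3451 tcp [ 0.5006 -0.3108  0.0434] q6 29.2 t 25.65
```

{"api": "send_rows", "payload": {"rows": [[[0,0,-0.02,0],[0,0,-0.06,0],[0.005,-0.02,-0.11,0.02],[0.015,-0.06,-0.15,0.05],[0.03,-0.105,-0.18,0.09],[0.04,-0.15,-0.2,0.12],[0.05,-0.195,-0.207,0.16],[0.065,-0.24,-0.207,0.2],[0.075,-0.285,-0.207,0.23],[0.09,-0.33,-0.207,0.26],[0.1,-0.375,-0.207,0.3],[0.11,-0.415,-0.207,0.345],[0.118,-0.445,-0.207,0.345],[0.123,-0.462,-0.207,0.345],[0.1236,-0.465,-0.207,0.345],[0.1236,-0.465,-0.207,0.345],[0.1236,-0.465,-0.207,0.345]]]}}

```text
time: 27.35
tcp_pos: [0.4747, 0.1686, 0.2502]
tcp_rot: [[0.999, -0.032, -0.0], [-0.032, -0.999, -0.0], [-0.0, 0.0, -1.0]]
ft_force: [-0.3, 0.3, -0.8]
finger_gap: 0.485
finger_force: 30.0
```

Run:
```python
from h import *
s=state();print(s["finger_gap"]*.094,s["ft_force"],s["wrist_torque"])
go([.4748,.1695,.2103],-1.8)
im=eyes.get_image("wrist");cv2.imwrite("pics/m3.png",im)
for n in ["lens","vee_far"]:
    for r in finder.trace("wrist",n)[:2]:
        m=r["pixels"].astype(np.uint8);ct=max(cv2.findContours(m,0,2)[0],key=len)
        print(n,round(r["score"],2),np.round(r["uv"],1),m.sum(),cv2.boundingRect(ct))
t=np.array(s["tcp_pos"]);R=np.array(s["tcp_rot"]);x=R[:,0]
c=t+.001*x-[0,0,.039]
P=[c+[.023*np.cos(a),.023*np.sin(a),z] for z in(.004,.028) for a in np.linspace(0,6.28,40)]
q=pix("wrist",P);print("barrel pred",q.min(0),q.max(0)); 
print("lug tip pred",pix("wrist",[c+x*.038+[0,0,.0115]]))
```

```text
0.04559860957447155 [-0.2861019   0.30536481 -0.77811229] [-0.02819917  0.0170023   0.00836493]
shift [ 0.0001 -0.0009  0.0399] heading -1.84 turn -0.0007 tcp [0.4747 0.1686 0.2502] q6 98.5 t 27.35
lens 0.9 [255.6 231.7] 5456 (216, 171, 78, 103)
lens 0.24 [306.7 123.8] 18996 (186, 54, 260, 159)
vee_far 0.9 [259.4 161.7] 341 (240, 157, 26, 19)
vee_far 0.4 [255.3  98.1] 936 (238, 80, 35, 38)
barrel pred [215.06871142 192.05317963] [291.71332223 273.26432573]
lug tip pred [[253.38470287 171.46313156]]
```

{"api": "send_rows", "payload": {"rows": [[[0,-0.001,0.015,0],[0,-0.001,0.026,0],[0,-0.001,0.032,0],[0,-0.001,0.035,0],[0,-0.001,0.037,0],[0,-0.001,0.0375,0],[0,-0.001,0.0375,0]]]}}

```text
time: 28.2
tcp_pos: [0.4749, 0.1706, 0.2133]
tcp_rot: [[1.0, -0.031, 0.001], [-0.031, -1.0, 0.0], [0.001, -0.0, -1.0]]
ft_force: [-1.3, -0.3, -1.5]
finger_gap: 0.481
finger_force: 30.0
```

{"api": "send_rows", "payload": {"rows": [[[0,0,0.0005,0],[0,0,0.001,0],[0,0,0.0015,0],[0,0,0.002,0],[0,0,0.0025,0],[0,0,0.0025,0]]]}}

```text
time: 28.8
tcp_pos: [0.4749, 0.1705, 0.2108]
tcp_rot: [[1.0, -0.031, 0.0], [-0.031, -1.0, 0.0], [0.0, -0.0, -1.0]]
ft_force: [-0.4, -0.5, 1.7]
finger_gap: 0.484
finger_force: 30.0
```

{"api": "send_rows", "payload": {"rows": [[[-0.0002,0,0.0005,0],[-0.0004,0,0.001,0],[-0.0006,0,0.0015,0],[-0.0008,0,0.002,0],[-0.001,0,0.0025,0],[-0.0012,0,0.003,0],[-0.0012,0,0.003,0]]]}}

```text
time: 29.5
tcp_pos: [0.474, 0.1706, 0.2083]
tcp_rot: [[1.0, -0.031, 0.002], [-0.031, -1.0, 0.0], [0.002, -0.0, -1.0]]
ft_force: [-1.9, -0.6, 5.4]
finger_gap: 0.478
finger_force: 30.0
```

{"api": "send_rows", "payload": {"rows": [[[-0.0002,0,0.0005,0],[-0.0004,0,0.001,0],[-0.0006,0,0.0015,0],[-0.0008,0,0.002,0],[-0.001,0,0.0025,0],[-0.0012,0,0.003,0],[-0.0012,0,0.003,0]]]}}

```text
time: 30.2
tcp_pos: [0.4729, 0.1706, 0.2053]
tcp_rot: [[1.0, -0.031, 0.002], [-0.031, -1.0, 0.0], [0.002, -0.0, -1.0]]
ft_force: [-0.5, -0.2, 5.4]
finger_gap: 0.486
finger_force: 30.0
```

```bash
cat > lt.py <<'E'
from h import *
from scipy.optimize import minimize
T=np.linspace(0,2*np.pi,50);u=np.array([np.cos(.0314),-np.sin(.0314),0]);w=np.array([-u[1],u[0],0]);Z=np.array([0,0,1.])
M=np.array([.4841,.1692,.155])
def sil(p,shape):
    gx,gz,th=p  # pivot point (lens axis 21mm) relative to M along u and z (m), tilt
    ux=np.cos(th)*u+np.sin(th)*Z;uz=-np.sin(th)*u+np.cos(th)*Z
    c=M+gx*u+np.array([0,0,gz])-.021*uz;o=np.zeros(shape,np.uint8)
    def poly(P):
        q=pix("wrist",P);cv2.fillConvexPoly(o,cv2.convexHull(np.round(q*16).astype(np.int32)),1,shift=4)
    poly([c+.023*(np.cos(t)*ux+np.sin(t)*w)+z*uz for z in(.004,.028) for t in T])
    for k in range(3):
        a=k*2*np.pi/3;d=np.cos(a)*ux+np.sin(a)*w;e=-np.sin(a)*ux+np.cos(a)*w
        poly([c+d*r+e*q+z*uz for r in(.015,.038) for q in(-.0075,.0075) for z in(.0055,.0115)])
    return o.astype(bool)
def tilt(held=True):
    s=state();im=eyes.get_image("wrist")
    g=np.array(s["tcp_pos"])-M-[0,0,.018]; gx=g@u+.001;gz=g[2]
    for n in("lens","lens_foot"):
        r=finder.trace("wrist",n)
        if not r: continue
        m=r[0]["pixels"].astype(bool);ys,xs=np.nonzero(m)
        lim=int(ys.max())
        def cost(th,dx=0,dz=0):
            o=sil([gx+dx,gz+dz,th],m.shape);o[lim+1:]=0;return -float((o&m).sum())/float((o|m).sum())
        ths=np.radians(np.arange(-5,50,1.));c=[cost(t) for t in ths];k=int(np.argmin(c))
        print(n,round(r[0]["score"],2),"bbox",xs.min(),ys.min(),xs.max(),ys.max(),"tilt",round(np.degrees(ths[k])),"iou",round(-c[k],3),"iou0",round(-cost(0),3),"iou35",round(-cost(np.radians(35)),3))
        if not held:
            b=minimize(lambda p:cost(p[2],p[0],p[1]),[0,0,ths[k]],method="Nelder-Mead",options=dict(initial_simplex=[[0,0,ths[k]],[.004,0,ths[k]],[0,.004,ths[k]],[0,0,ths[k]+.1]]))
            print(" free fit pivot rel M",gx+b.x[0],gz+b.x[1],"tilt",np.degrees(b.x[2]),-b.fun)
    print("tcp rel: x",round((g@u)*1e3,1),"y",round(g@w*1e3,1),"pivot z",round(gz*1e3,1),"F",np.round(s["ft_force"],1),"tq",np.round(s["wrist_torque"],2),"t",s["time"])
E
python3 -c "
from lt import *
tilt()"
```

```text
lens 0.96 bbox 217 171 293 273 tilt 6 iou 0.857 iou0 0.849 iou35 0.756
lens_foot 0.85 bbox 217 170 292 273 tilt 4 iou 0.859 iou0 0.854 iou35 0.754
tcp rel: x -11.2 y 1.1 pivot z 32.3 F [-0.5 -0.2  5.4] tq [0.   0.06 0.03] t 30.2
```

{"api": "send_rows", "payload": {"rows": [[[-0.0002,0.0002,0.0007,0],[-0.0004,0.0004,0.0014,0],[-0.0006,0.0006,0.0021,0],[-0.0008,0.0008,0.0028,0],[-0.001,0.0008,0.0035,0],[-0.0012,0.0008,0.0042,0],[-0.0014,0.0008,0.0049,0],[-0.0015,0.0008,0.0057,0],[-0.0015,0.0008,0.0057,0]]]}}

```text
time: 31.25
tcp_pos: [0.4714, 0.1702, 0.1996]
tcp_rot: [[1.0, -0.031, 0.002], [-0.031, -1.0, 0.001], [0.002, -0.001, -1.0]]
ft_force: [-0.6, 0.8, 5.3]
finger_gap: 0.483
finger_force: 30.0
```

```bash
python3 -c "
from lt import *
tilt()"
```

```text
lens 0.82 bbox 217 171 292 270 tilt 11 iou 0.855 iou0 0.831 iou35 0.783
lens_foot 0.6 bbox 217 171 292 271 tilt 11 iou 0.861 iou0 0.833 iou35 0.782
tcp rel: x -12.8 y 0.6 pivot z 26.6 F [-0.6  0.8  5.3] tq [0.23 0.04 0.06] t 31.25
```

{"api": "send_rows", "payload": {"rows": [[[-0.0001,0.0002,0.0008,0],[-0.0002,0.0003,0.0016,0],[-0.0003,0.0003,0.0024,0],[-0.0004,0.0003,0.0032,0],[-0.0004,0.0003,0.004,0],[-0.0004,0.0003,0.0048,0],[-0.0004,0.0003,0.0056,0],[-0.0004,0.0003,0.0064,0],[-0.0004,0.0003,0.0064,0]]]}}

```text
time: 32.3
tcp_pos: [0.4707, 0.17, 0.1932]
tcp_rot: [[1.0, -0.031, 0.001], [-0.031, -1.0, 0.001], [0.001, -0.001, -1.0]]
ft_force: [-2.7, 2.1, 5.3]
finger_gap: 0.482
finger_force: 30.0
```

```bash
python3 -c "
from lt import *
tilt(False)"
```

```text
lens 0.76 bbox 217 173 293 268 tilt 20 iou 0.851 iou0 0.819 iou35 0.801
 free fit pivot rel M -0.015126561122848181 0.01805308554663975 tilt 25.50516956731215 0.8916387959866221
lens_foot 0.69 bbox 217 173 292 268 tilt 20 iou 0.843 iou0 0.814 iou35 0.797
 free fit pivot rel M -0.015720530680837588 0.016605209207066277 tilt 26.25125065898283 0.8915929203539823
tcp rel: x -13.4 y 0.4 pivot z 20.2 F [-2.7  2.1  5.3] tq [0.22 0.21 0.05] t 32.3
```

{"api": "send_rows", "payload": {"rows": [[[0,0.0001,0.0006,0],[0,0.0002,0.0012,0],[0,0.0003,0.0018,0],[0,0.0003,0.0024,0],[0,0.0003,0.003,0],[0,0.0003,0.003,0]]]}}

```text
time: 33.05
tcp_pos: [0.4708, 0.1698, 0.1902]
tcp_rot: [[1.0, -0.031, 0.001], [-0.031, -1.0, 0.001], [0.001, -0.001, -1.0]]
ft_force: [-1.6, 1.2, 5.8]
finger_gap: 0.484
finger_force: 30.0
```

{"api": "send_rows", "payload": {"rows": [[[0,0,0.0005,0],[0,0,0.001,0],[0,0,0.0015,0],[0,0,0.0015,0]]]}}

```text
time: 33.45
tcp_pos: [0.4709, 0.1697, 0.1888]
tcp_rot: [[1.0, -0.031, 0.002], [-0.031, -1.0, 0.001], [0.001, -0.001, -1.0]]
ft_force: [-2.2, 1.5, 6.0]
finger_gap: 0.484
finger_force: 30.0
```

```bash
python3 -c "
from lt import *
tilt(False)"
```

```text
lens 0.9 bbox 217 177 293 266 tilt 25 iou 0.819 iou0 0.794 iou35 0.795
 free fit pivot rel M -0.016239638880507223 0.011390514322441139 tilt 32.42713162728233 0.8885147110953563
lens_foot 0.74 bbox 217 177 293 266 tilt 26 iou 0.813 iou0 0.791 iou35 0.789
 free fit pivot rel M -0.017047905695096247 0.009157072813194563 tilt 31.5151046222654 0.8864409815511374
tcp rel: x -13.2 y 0.1 pivot z 15.8 F [-2.2  1.5  6. ] tq [0.32 0.1  0.05] t 33.45
```

{"api": "send_rows", "payload": {"rows": [[[0,0,0.0005,0],[0,0,0.001,0],[0,0,0.0012,0],[0,0,0.0012,0]]]}}

```text
time: 34.0
tcp_pos: [0.471, 0.1697, 0.1883]
tcp_rot: [[1.0, -0.031, 0.001], [-0.031, -1.0, 0.001], [0.001, -0.001, -1.0]]
ft_force: [-3.6, 0.3, 9.2]
finger_gap: 0.481
finger_force: 30.0
```

{"api": "send_rows", "payload": {"rows": [[[0.0002,0,0.0004,0],[0.0004,0,0.0008,0],[0.0004,0,0.0008,0]]]}}

```text
time: 34.3
tcp_pos: [0.4711, 0.1698, 0.1881]
tcp_rot: [[1.0, -0.031, 0.001], [-0.031, -1.0, 0.001], [0.001, -0.001, -1.0]]
ft_force: [-7.3, 0.1, 14.1]
finger_gap: 0.485
finger_force: 30.0
```

```bash
python3 -c "
from lt import *
tilt(False)"
```

```text
lens 0.81 bbox 217 177 292 266 tilt 25 iou 0.822 iou0 0.798 iou35 0.795
 free fit pivot rel M -0.015574894143226124 0.012216391666196442 tilt 32.786807633754606 0.888051857042747
lens_foot 0.77 bbox 217 177 293 267 tilt 25 iou 0.825 iou0 0.794 iou35 0.798
 free fit pivot rel M -0.015947656253331992 0.01232370587035046 tilt 33.14486898445622 0.8863321799307958
tcp rel: x -13.0 y 0.2 pivot z 15.1 F [-7.3  0.1 14.1] tq [0.18 1.1  0.03] t 34.3
```

{"api": "send_rows", "payload": {"rows": [[[-0.0003,0,-0.0006,0],[-0.0005,0,-0.001,0],[-0.0005,0,-0.001,0]]]}}

```text
time: 34.75
tcp_pos: [0.471, 0.1698, 0.1883]
tcp_rot: [[1.0, -0.031, 0.002], [-0.031, -1.0, 0.001], [0.002, -0.001, -1.0]]
ft_force: [-2.6, 0.9, 8.6]
finger_gap: 0.481
finger_force: 30.0
```

{"api": "send_rows", "payload": {"rows": [[[0,0,0,0],[0,0,0,0],[0,0,0,0],[0,0,0,0],[0,0,-0.01,0],[0,0,-0.04,0],[0,0,-0.08,0],[-0.01,0,-0.1,0],[-0.02,0,-0.1,0],[-0.02,0,-0.1,0],[-0.02,0,-0.1,0]]], "claw": 0.066}}

```text
time: 35.85
tcp_pos: [0.4494, 0.1698, 0.2852]
tcp_rot: [[1.0, -0.031, -0.003], [-0.031, -1.0, -0.0], [-0.003, 0.0, -1.0]]
ft_force: [-0.0, 0.3, 0.5]
finger_gap: 0.7
finger_force: 0.0
```

```bash
cat > chk.py <<'E'
from lt import *
s=state();im=eyes.get_image("wrist");cv2.imwrite("pics/end.png",im)
print(np.round(s["tcp_pos"],4),s["finger_gap"])
for n in("lens","lens_foot"):
    r=finder.trace("wrist",n)
    for k in r[:2]: print(n,round(k["score"],2),np.round(k["uv"]),int(k["pixels"].sum()))
    m=r[0]["pixels"].astype(bool);ys,xs=np.nonzero(m)
    def cost(p):
        o=sil(p,m.shape);return -float((o&m).sum())/float((o|m).sum())
    G=[-.012,.0172,np.radians(35)]
    b=min((minimize(cost,g,method="Nelder-Mead",options=dict(initial_simplex=[g,[g[0]+.004,g[1],g[2]],[g[0],g[1]+.004,g[2]],[g[0],g[1],g[2]+.1]])) for g in(G,[-.012,.0172,.45])),key=lambda r:r.fun)
    print("seated model iou",-cost(G),"fit",np.round(b.x[:2]*1e3,1),np.degrees(b.x[2]),-b.fun,"bbox",xs.min(),ys.min(),xs.max(),ys.max())
    o=sil(G,m.shape);yy,xx=np.nonzero(o);print("pred bbox",xx.min(),yy.min(),xx.max(),yy.max())
for n in("watch_head","slide_pad","flag"):
    for k in finder.trace("wrist",n)[:2]: print(n,round(k["score"],2),np.round(k["uv"],1),int(k["pixels"].sum()),np.round(ray("wrist",[k["uv"]],.033)[0],4))
E
python3 chk.py
```

```text
[0.4494 0.1698 0.2852] 0.700383358952513
lens 0.57 [254. 170.] 2764
seated model iou 0.8856954079947142 fit [-15.3  10.1] 36.96668694952455 0.9658727337362246 bbox 218 132 289 196
pred bbox 215 129 291 195
lens_foot 0.88 [255. 167.] 2653
lens_foot 0.75 [286.  83.] 4740
seated model iou 0.8757951121526615 fit [-15.4   7.6] 36.39255029077734 0.9524500907441016 bbox 220 133 289 196
pred bbox 215 129 291 195
watch_head 0.89 [473.   97.8] 579 [ 0.5438 -0.1339  0.033 ]
watch_head 0.72 [467.4 147.9] 542 [ 0.475  -0.1339  0.033 ]
slide_pad 0.9 [285.   84.5] 4715 [0.5636 0.1257 0.033 ]
flag 0.87 [210.2  75. ] 584 [0.5789 0.2229 0.033 ]
```

{"api": "send_rows", "payload": {"rows": [[[0.02,0.03,0,0],[0.05,0.06,0,0],[0.08,0.06,0,0],[0.08,0.06,0,0],[0.08,0.06,0,0]]]}}

```text
time: 36.65
tcp_pos: [0.5283, 0.1073, 0.2862]
tcp_rot: [[1.0, -0.031, -0.002], [-0.031, -1.0, 0.0], [-0.002, -0.0, -1.0]]
ft_force: [-0.3, -0.1, -0.5]
finger_gap: 0.702
finger_force: 0.0
```

```bash
cat > jf.py <<'E'
from lt import *
import pickle,os
def P(c,X):
    p,_=cv2.projectPoints(np.array(X),cv2.Rodrigues(np.array(c["R"]))[0],np.array(c["t"]),np.array(c["mtx"]),np.array(c["distortion"],float));return p.reshape(-1,2)
def sil5(c,p,shape):
    gx,gy,gz,th,sp=p
    ux=np.cos(th)*u+np.sin(th)*Z;uz=-np.sin(th)*u+np.cos(th)*Z
    o0=M+gx*u+gy*w+np.array([0,0,gz])-.021*uz;o=np.zeros(shape,np.uint8)
    def poly(X): cv2.fillConvexPoly(o,cv2.convexHull(np.round(P(c,X)*16).astype(np.int32)),1,shift=4)
    poly([o0+.023*(np.cos(t)*ux+np.sin(t)*w)+z*uz for z in(.004,.028) for t in T])
    for k in range(3):
        a=k*2*np.pi/3+sp;d=np.cos(a)*ux+np.sin(a)*w;e=-np.sin(a)*ux+np.cos(a)*w
        poly([o0+d*r+e*q+z*uz for r in(.015,.038) for q in(-.0075,.0075) for z in(.0055,.0115)])
    return o.astype(bool)
views=pickle.load(open("views.pkl","rb")) if os.path.exists("views.pkl") else []
c=eyes.calibration("wrist");eyes.get_image("wrist")
for n in("lens","lens_foot"):
    r=finder.trace("wrist",n)
    for k in r[:2]:
        e=P(c,[M+[-.005,0,.01]])[0]
        if np.hypot(*(np.array(k["uv"])-e))<40: views.append((c,k["pixels"].astype(bool)));print(n,round(k["score"],2),np.round(k["uv"]),k["pixels"].sum());break
pickle.dump(views,open("views.pkl","wb"))
def cost(p): return -np.mean([float((a&m).sum())/float((a|m).sum()) for c,m in views for a in[sil5(c,p,m.shape)]])
G=np.array([-.012,0,.0172,np.radians(35),0]);print("seated",-cost(G))
B=[]
for sp in(-.25,0,.25):
    g=G+[0,0,0,0,sp];sx=np.vstack([g]+[g+d for d in np.diag([.004,.004,.004,.1,.12])])
    B.append(minimize(cost,g,method="Nelder-Mead",options=dict(initial_simplex=sx,maxiter=400)))
for b in B: print(np.round(b.x[:3]*1e3,1),np.round(np.degrees(b.x[3:]),1),round(-b.fun,4))
for k in finder.trace("wrist","watch_head")[:3]: print("watch",round(k["score"],2),np.round(k["uv"],1),np.round(ray("wrist",[k["uv"]],.033)[0],4))
E
python3 jf.py
```

```text
lens 0.55 [212. 255.] 754
lens_foot 0.74 [210. 253.] 720
seated 0.29649213522860285
[-16.6 -15.5  23.7] [53.5 -3.2] 0.3814
[-24.9 -18.3  12.9] [58.5 13.9] 0.3921
[-20.3 -22.9  17.9] [62.2 14.2] 0.3856
watch 0.94 [424.8 198.6] [ 0.4804 -0.1403  0.033 ]
watch 0.91 [214.3 141.2] [0.5708 0.1609 0.033 ]
watch 0.69 [425.9 155.8] [ 0.5432 -0.1352  0.033 ]
```

{"api": "send_rows", "payload": {"rows": [[[-0.03,-0.03,0,0],[-0.06,-0.07,0,0],[-0.08,-0.11,0,0],[-0.08,-0.13,0,0],[-0.08,-0.13,0,0],[-0.08,-0.13,0,0]]]}}

```text
time: 37.45
tcp_pos: [0.4521, 0.2398, 0.287]
tcp_rot: [[1.0, -0.03, 0.0], [-0.03, -1.0, -0.0], [0.0, 0.0, -1.0]]
ft_force: [1.0, 0.0, 0.9]
finger_gap: 0.7
finger_force: 0.0
```

```bash
python3 jf.py
```

```text
lens 0.75 [328. 172.] 2566
lens_foot 0.91 [330. 172.] 2669
seated 0.5701809515084245
[-16.5  -1.1  12.8] [41.1  2.7] 0.6345
[-15.8  -0.5  15.9] [40.3  2.2] 0.633
[-15.9  -0.2  16.4] [42.7  5.1] 0.6311
watch 0.82 [309.6  82.3] [0.5687 0.1621 0.033 ]
watch 0.65 [504.9 149.5] [ 0.4746 -0.1257  0.033 ]
watch 0.58 [508.  100.9] [ 0.543  -0.1206  0.033 ]
```

```bash
cat > fin.py <<'E'
import pickle
from lt import *
def rayc(c,uv,z):
    n=cv2.undistortPoints(np.array([[uv]],float),np.array(c["mtx"]),np.array(c["distortion"],float)).ravel();R=np.array(c["R"]);o=-R.T@np.array(c["t"]);d=R.T@np.r_[n,1];return o+d*(z-o[2])/d[2]
for i in(1,2):
    D=pickle.load(open(f"m{i}.pkl","rb"))
    n,sc,uv,m=[v for v in D["v"] if v[0]=="watch_head"][0]
    ys,xs=np.nonzero(m);bb=((xs.min()+xs.max())/2,(ys.min()+ys.max())/2)
    print(i,"watch uv",rayc(D["c"],uv,.033),"bbox",rayc(D["c"],bb,.031),"centroid",rayc(D["c"],(xs.mean(),ys.mean()),.032))
    im=cv2.imread(f"pics/m{i}.png");g=im.mean(2)
    e=P=None
    c=D["c"];q,_=cv2.projectPoints(np.array([[.568,.1666,.024]]),cv2.Rodrigues(np.array(c["R"]))[0],np.array(c["t"]),np.array(c["mtx"]),np.array(c["distortion"],float));q=q.ravel()
    rad=.0235/np.linalg.norm(-np.array(c["R"]).T@np.array(c["t"])-[.568,.1666,.024])*296
    # best circle by radial gradient (dark inside, brighter outside)
    best=[]
    for cx in np.arange(q[0]-12,q[0]+12.1,.5):
        for cy in np.arange(q[1]-10,q[1]+10.1,.5):
            a=np.linspace(0,2*np.pi,72,endpoint=False)
            f=lambda r:cv2.remap(g.astype(np.float32),(cx+r*np.cos(a)).astype(np.float32)[None],(cy+r*.97*np.sin(a)).astype(np.float32)[None],1)[0]
            best.append((np.median(f(rad+2)-f(rad-2)),cx,cy))
    b=max(best);print("  pad pred px",q,"rad",rad,"circle",b,rayc(c,b[1:],.024))
E
python3 fin.py
```

```text
1 watch uv [0.56862048 0.16461939 0.033     ] bbox [0.56860888 0.16449108 0.031     ] centroid [0.56866312 0.16563542 0.032     ]
  pad pred px [252.91831057  82.20837013] rad 16.82595143186986 circle (np.float32(67.62695), np.float64(252.41831056972657), np.float64(86.70837013040126)) [0.5623183  0.16747882 0.024     ]
2 watch uv [0.57064977 0.164696   0.033     ] bbox [0.5681359 0.164476  0.031    ] centroid [0.56800782 0.16595687 0.032     ]
  pad pred px [305.49183806  97.53210119] rad 16.666530347087296 circle (np.float32(74.3208), np.float64(304.49183805887327), np.float64(101.53210119122195)) [0.56286277 0.16795334 0.024     ]
```

{"api": "send_rows", "payload": {"rows": [[[-0.01,0.04,0,0],[-0.02,0.08,0,0],[-0.02,0.11,0,0],[-0.02,0.12,0,0],[-0.02,0.12,0,0],[-0.02,0.12,0,0]]]}}

```text
time: 38.25
tcp_pos: [0.429, 0.1208, 0.2869]
tcp_rot: [[0.999, -0.032, 0.0], [-0.032, -0.999, 0.0], [0.0, -0.0, -1.0]]
ft_force: [-0.6, 0.4, -0.0]
finger_gap: 0.701
finger_force: 0.0
```

```bash
python3 - <<'E'
import pickle
v=pickle.load(open("views.pkl","rb"));pickle.dump(v[2:4],open("views.pkl","wb"))
E
python3 jf.py
python3 - <<'E'
from h import *
eyes.get_image("top")
for n in("lens","watch_head","loupe","strap_watch"):
    for k in finder.trace("top",n)[:3]: print(n,round(k["score"],2),np.round(k["uv"],1))
print("seated lens in top",pix("top",[.4841-.012,.1692,.172]))
E
```

```text
lens 0.68 [201. 148.] 2860
lens_foot 0.86 [200. 148.] 2695
seated 0.8453136718810353
[-15.3  -0.5  14. ] [37.7  1.3] 0.9272
[-15.2  -0.2  17.2] [41.   1.4] 0.9212
[-15.4  -0.2  14.6] [39.8  1. ] 0.9282
watch 0.68 [439.9 133.8] [ 0.4748 -0.1391  0.033 ]
watch 0.56 [217.4  62.9] [0.5724 0.1646 0.033 ]
watch 0.55 [437.2  84.9] [ 0.5402 -0.1288  0.033 ]
lens 0.68 [149.  230.5]
watch_head 0.64 [261.5 237.2]
watch_head 0.52 [259.1 217.2]
watch_head 0.29 [194.4 209.7]
loupe 0.37 [231.4 144.2]
strap_watch 0.87 [334.  273.5]
strap_watch 0.22 [150.6 221.5]
seated lens in top [[148.4354529 234.2767547]]
```

```bash
cat > rim.py <<'E'
from lt import *
c=eyes.calibration("wrist");s=state();t2=np.array(s["tcp_pos"]);R=np.array(c["R"]);off=-R.T@np.array(c["t"])-t2
A=np.linspace(0,2*np.pi,120,endpoint=False)
ux=c35*u+s35*Z;uz=-s35*u+c35*Z
def P(cc,X):
    p,_=cv2.projectPoints(np.array(X),cv2.Rodrigues(R)[0],-R@cc,np.array(c["mtx"]),np.array(c["distortion"],float));return p.reshape(-1,2)
def run(im,tcp):
    cc=np.array(tcp)+off;g=cv2.GaussianBlur(im,(0,0),.7).mean(2).astype(np.float32)
    base=M-.0161*u+np.array([0,0,.0229]);sm=lambda X:cv2.remap(g,*[q.astype(np.float32)[None] for q in P(cc,X).T],1)[0]
    out=[]
    for r in np.arange(.015,.0246,.0005):
        for dx in np.arange(-.008,.0051,.001):
            for dy in np.arange(-.004,.0041,.001):
                o=base+dx*u+dy*w
                f=lambda q:sm([o+q*(np.cos(a)*ux+np.sin(a)*w) for a in A])
                d=f(r+.001)-f(r-.001);out.append((abs(np.median(d))-.5*np.median(abs(d-np.median(d))),round(r*1e3,1),round(dx*1e3),round(dy*1e3)))
    out.sort(reverse=True);print([(round(float(a),1),*b) for a,*b in out[:12]])
run(cv2.imread("pics/end.png"),[.4494,.1698,.2852])
im=eyes.get_image("wrist");cv2.imwrite("pics/end2.png",im);run(im,t2)
for n in("vee_far","vee_left","vee_right"):
    for k in finder.trace("wrist",n)[:1]:
        ys,xs=np.nonzero(k["pixels"]);print(n,round(k["score"],2),(xs.min()+xs.max())/2,(ys.min()+ys.max())/2,len(xs))
print("pred vees",pix("wrist",[M+Rm[:,0]@[1,0,0]*0*u+v[0]*ux+v[1]*w for v in((.03,0),(-.015,.026),(-.015,-.026))]).round(1).tolist())
E
python3 rim.py
```

```text
[(30.1, np.float64(16.0), 2, 0), (29.4, np.float64(16.0), 2, -1), (28.9, np.float64(17.0), 1, 0), (28.1, np.float64(15.5), 2, -1), (27.0, np.float64(15.5), 2, 0), (26.2, np.float64(19.5), -2, 0), (25.5, np.float64(15.5), 2, 1), (25.5, np.float64(15.0), 2, 1), (25.1, np.float64(15.0), 3, 0), (24.9, np.float64(15.5), 3, 0), (24.7, np.float64(16.0), 3, 0), (24.5, np.float64(15.0), 2, 0)]
[(36.0, np.float64(17.0), 1, -1), (33.9, np.float64(16.0), 2, -1), (31.2, np.float64(16.0), 2, -2), (30.4, np.float64(19.5), -2, -1), (29.9, np.float64(16.5), 2, -1), (29.8, np.float64(15.5), 2, 0), (29.5, np.float64(20.0), -2, -1), (29.4, np.float64(17.0), 1, -2), (29.0, np.float64(18.0), 0, -2), (28.8, np.float64(20.0), -1, -1), (28.8, np.float64(15.5), 2, -2), (28.6, np.float64(20.0), -2, 0)]
vee_far 0.84 196.5 111.0 269
vee_right 0.48 233.0 146.0 103
pred vees [[196.7, 110.3], [177.1, 149.5], [229.3, 149.3]]
```

```bash
python3 -c "
from rig import manip
print(manip.close_job())"
```

```text
the job is handed in; nothing more can be done
None
```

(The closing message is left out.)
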